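Load the sample jars into the clamp rack and lock the stop

ROBOT

A 6-joint arm with a two-finger parallel gripper is mounted at the origin on a cart in front of the work surface, level with it; the furniture and walls round the work are solid. World frame = base frame: x ahead of the robot, y to its left, z up, the work surface at z = 0. Lengths are in m, angles in rad, forces in N, time in s.
With the tool pointing down it reaches from about 0.25 to 0.775 m from the base axis. Payload 4 kg.
Tool frame: the origin (TCP) lies midway between the tips of the shut fingers; the grasp point (between the pads) lies 19 mm behind it; z points along the fingers, x is the direction in which the jaws open and shut, and the axes are right-handed (so a half turn about z gives the same grasp; the last joint's range is limited). The gripper opens to 94 mm and grips with 3 to 60 N. Pads are 16 mm wide; open, the fingers measure 119 mm over their backs; the gripper's body (75 mm by 177 mm) begins 78 mm behind the grasp point.
Start: joints at [-1.236, 0.087, 1.371, -0, 1.684, -0.103], TCP at [0.233, -0.498, 0.206] pointing down, gripper open.
Joint ranges: [-3.1, 3.1], [-0.76, 2.03], [0.27, 2.55], [-1.08, 4.22], [0.17, 2.65], [-2.57, 2.57]. Speed limits (rad/s): [2.79, 2.79, 3.14, 3.14, 3.14, 3.14].

INTERFACE

Orientations are given as [roll, pitch, yaw] about the fixed x, y, z axes, in that order (R = Rz(yaw) Ry(pitch) Rx(roll)).
In Python, from bench import robot, eyes, close_job gives the robot as it stands.
- The arm moves only by the shell command python3 -m jog 'ROWS'. ROWS is JSON, a list of rows, each a list of 3 entries, a list of its own where there are three numbers: the turn, a rotation vector about the tool's x, y, z in degrees, then the shift along the tool's x, y, z in mm, then the closure, from -1 (fully open) to 1 (shut). In form: [[[wx, wy, wz], [x, y, z], claw], ...]. A call has 1 to 5 rows; each row is the pose to reach, as a shift and turn from the pose commanded when the call began, along the tool's axes at that moment; what a row does not reach only later rows make up. A row lasts 1/10 s, in which the tool goes at most 50 mm and 8.59 degrees, less where a joint would pass 70% of its speed; a pose out of reach is approached as far as the arm can. A call with a gripper value outside its range is refused whole. The fingers move at their own pace and stop on an object; the grip force is fixed at half the most. Time passes only in rows, so rows that repeat a pose let the fingers close. It gives the time, the measured TCP pose, the force and the opening at its end, in the units of the state.
- robot.get_obs(): the state, without advancing time (a new reading comes with each control period).
- eyes.snapshot(name): name is "side" or "top"; returns (picture, depth): 384x512x3 uint8, red, green, blue; 384x512 float32, m along the optical axis (not along the pixel's ray), 0 where there is no reading.
- eyes.camera_params(name): a dict with "mtx" (3x3 intrinsics, pixels), "world_to_cam" (4x4, takes a point from world to camera coordinates). Camera axes: x right, y up, looking along -z (the intrinsics and any distortion apply to the point x, -y, -z); pixel columns grow to the right and rows downward; lengths in m; the calibration is good to about 2 mm. A picture is of the moment at which its call begins. camera_params takes no time and is no camera call.
- close_job(): hands the job in, once; it reports no verdict.
The state is a dict: "time": time; "joint_positions": joint angles; "qvel": joint speeds; "joint_torque": joint torques, N m; "tool_pos": TCP position; "ee_rot": TCP orientation; "wrist_force": force on the tool from outside, world axes, zero at the start; "wrist_torque": the same for the moment, N m; "width": finger opening in m.
Only numpy, scipy, OpenCV 4.12 (cv2) and the standard library are available. Lean on these libraries where they do the work, as an engineer would, in place of code of your own. Each camera call takes 0.05 s, during which the arm holds its last target. There are 200 camera calls.

TASK

Get the clamp rack ready: swing the red gate out across the channel until it snaps home, loosen the black clamp knob (counterclockwise) and slide the blue stop all the way back. Then stand every sample jar that is on the bench upright in the channel, in any order, slide the stop up so that the jars are packed against one another between gate and stop with no gaps, and turn the knob clockwise until it is tight. Leave everything else where it is.

Things in the scene. Friction and masses are not known exactly. Their poses are not given: they have to be found in the camera images.
- rack: jar clamp rack, fixed to the bench: grey base plate 300 x 110 mm, 10 mm thick, carrying a straight channel between two aluminium rails. Origin on the bench under the channel's middle; x runs along the channel towards the gate, y across it to the gate's hinge side, z up. Channel floor at z = 10 mm, channel 42 mm wide (y = -21 to 21 mm), rails 6 mm thick with tops at z = 40 mm.
- channel_end (a point): the point on the channel floor, midway between the rails, under the inner face of the closed gate: rack x = 130 mm, y = 0, z = 10 mm; axes as the rack's. Jars stand between here and the stop's face, one behind the other along -x.
- gate (a joint): red swing gate, a bar 80 mm long, 12 mm thick, at z = 46 to 68 mm, on a vertical hinge at rack x = 136, y = 40 mm. 0: folded back along the rail, pointing to rack -x. It turns counterclockwise from above, over the channel, to its end stop at 1.571, pointing to rack -y. From about 1.25 it rides over a sprung ball (5 N or so at the peg) that then snaps up behind it. Elsewhere it stays where it is left.
- gate_peg (a point): centre of the black upright peg on the gate, 50 mm from the hinge axis: a round post 14 mm in diameter from z = 68 to 104 mm above the bench (this point is at 86 mm). Push or pinch it to swing the gate.
- stop (a joint): sliding stop, a blue carriage 78 mm long, 64 mm wide, top 75 mm above the bench. 0: all the way back, its face 180 mm from the closed gate's inner face; it grows (m) towards the gate, at most 0.125. Slides with about 2 N when the knob is loose, up to 15 N while pushing a full row of jars; held fast by friction (30 N or more) when it is fully tight.
- stop_face (a point): centre of the rubber pushing face of the sliding stop, 35 mm above the bench; axes as the rack's. The face is 34 mm wide and reaches from 14 to 74 mm above the bench.
- clamp_knob (a joint): clamp knob on top of the sliding stop, vertical axis. 0: fully loose; it grows clockwise seen from above to its end stop at 1.45: tight. The brake begins to bite at about 1.0 and holds firmly above 1.2. It needs 0.1 to 0.3 Nm and stays where it is left.
- knob_grip (a point): centre of the knob's black grip bar, on the knob's axis, 45 mm behind the pushing face, 100 mm above the bench. The bar is 60 mm long along this point's x axis, 14 mm thick along its y axis and reaches from z = 82 to 116 mm. At 1.45 it lies along the channel, at 0 nearly across it. The stop can be pulled and pushed by this bar.
- jar_1_mid (a point): centre (half-way up) of sample jar 1: an upright round jar with a screw cap, brown body, black cap, 35 mm in diameter, 70 mm tall, 0.27 to 0.4 kg bottom-heavy with a dense sample; z axis up. It may be absent.
- jar_2_mid (a point): centre (half-way up) of sample jar 2: an upright round jar with a screw cap, brown body, cream cap, 35 mm in diameter, 76 mm tall, 0.27 to 0.4 kg bottom-heavy with a dense sample; z axis up. It may be absent.
- jar_3_mid (a point): centre (half-way up) of sample jar 3: an upright round jar with a screw cap, white body, black cap, 35 mm in diameter, 62 mm tall, 0.27 to 0.4 kg bottom-heavy with a dense sample; z axis up. It may be absent.
- jar_4_mid (a point): centre (half-way up) of sample jar 4: an upright round jar with a screw cap, brown body, black cap, a second one like jar 1, 35 mm in diameter, 70 mm tall, 0.27 to 0.4 kg bottom-heavy with a dense sample; z axis up. It may be absent.
- timer: bystander: small white bench timer 62 x 58 x 18 mm lying loose to the right of the rack; origin at the centre of its underside
- bottle_white: bystander: white plastic bottle, 60 mm in diameter, 183 mm tall, standing loose at the back, right of the rack; origin at the centre of its underside
- tool_stand (a point): bystander: axis of the fixed black tool tube with handles sticking out of it, beyond the jars; about 90 mm across and over 0.2 m tall. Keep arm and gripper clear of it.
There are look-alikes about, which are no part of the job. Leave any yellow look-alike of the part that bears jar_3_mid alone. Leave any orange look-alike of the part that bears jar_1_mid alone.

How it is judged:
By the outcome, as a careful person would: the job done as asked, in the order asked, and still so for the second after the job is handed in, with the robot touching nothing.
Of jar_1, jar_2, jar_3, jar_4 only 3 to 4 are there at a start; the rules pass over those that are not, and their reading is None.
At some moment in a run one of jar_1, jar_2, jar_3, jar_4 may be knocked a few centimetres aside while the robot is not near it.
It also fails if it takes over 210 s, if anything falls off the work surface, if the arm or the gripper's body presses on something with over 40 N, if the wrist force passes 120 N, or if a joint passes its speed limit or range.

## Working session

There is one attempt and no reset: what is moved stays moved. The work goes in short steps, Python scripts to look and compute and a shell command to move; the robot and the scene stay as the last step left them, time stands still between calls to the robot, and variables do not carry over. Pictures are saved under pics/ and viewed, about 12 in all and at most 16, crops included, and the job is handed in when it is done.

```bash
ls; mkdir -p pics
python3 - <<'E'
from bench import robot, eyes
import cv2, numpy as np
print(robot.get_obs())
for n in ("top","side"):
    im,d=eyes.snapshot(n); p=eyes.camera_params(n)
    print(n,p); np.savez(f"{n}0.npz",im=im,d=d)
    cv2.imwrite(f"pics/{n}0.png",cv2.resize(im[...,::-1],(800,600),interpolation=cv2.INTER_CUBIC))
E
```

```text
pics
{'time': 0.0, 'joint_positions': array([-1.23609448e+00,  8.79385992e-02,  1.37221943e+00, -4.27995812e-05,
        1.68362532e+00, -1.03100398e-01]), 'qvel': array([-1.57846344e-03,  9.14956755e-04,  8.75648424e-04,  1.77111033e-04,
        1.53879302e-05,  8.20055114e-04]), 'joint_torque': array([-2.00017290e-03, -3.40190864e+01, -3.02426326e+01,  7.16211763e-02,
        3.31336563e-02, -1.71170127e-04]), 'tool_pos': array([ 0.23297278, -0.49761285,  0.20433083]), 'ee_rot': array([-3.14140950e+00,  2.18343709e-03, -1.13299866e+00]), 'wrist_force': array([ 0.44533478, -0.00303602, -0.38522561]), 'wrist_torque': array([0.02715527, 0.01353941, 0.00630973]), 'width': 0.09387399588571178}
top {'mtx': array([[459.69262569,   0.        , 259.85206127],
       [  0.        , 459.69262569, 188.71450628],
       [  0.        ,   0.        ,   1.        ]]), 'world_to_cam': array([[-0.02481078, -0.99966739, -0.00703752, -0.10465445],
       [ 0.99658809, -0.02528746,  0.07856666, -0.56053779],
       [-0.07871849, -0.00506421,  0.99688402, -1.10650386],
       [ 0.        ,  0.        ,  0.        ,  1.        ]])}
side {'mtx': array([[372.81373935,   0.        , 262.5124803 ],
       [  0.        , 372.81373935, 190.63090628],
       [  0.        ,   0.        ,   1.        ]]), 'world_to_cam': array([[-0.99921911, -0.03746905, -0.0125392 ,  0.54748794],
       [ 0.02657051, -0.87209554,  0.48861373, -0.17595794],
       [-0.02924327,  0.487899  ,  0.87241011, -0.86703757],
       [ 0.        ,  0.        ,  0.        ,  1.        ]])}
```

View pics/top0.png

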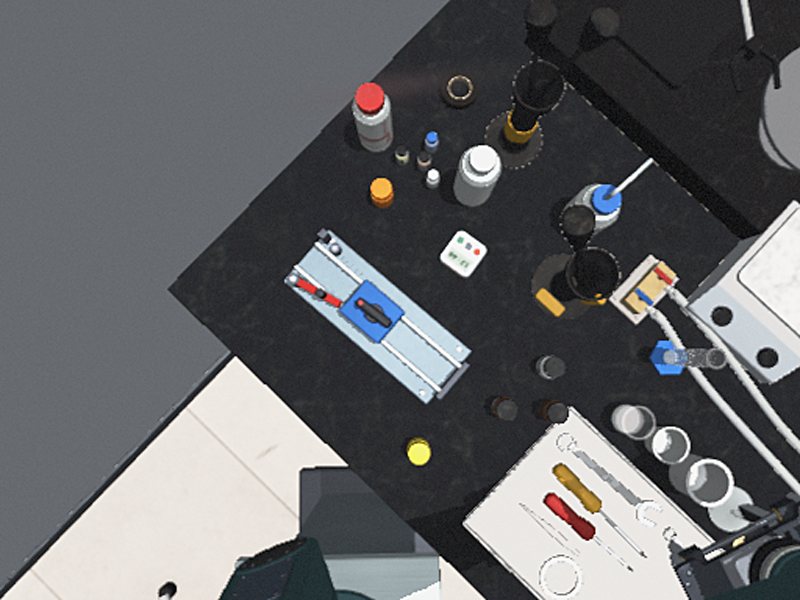

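View pics/side0.png

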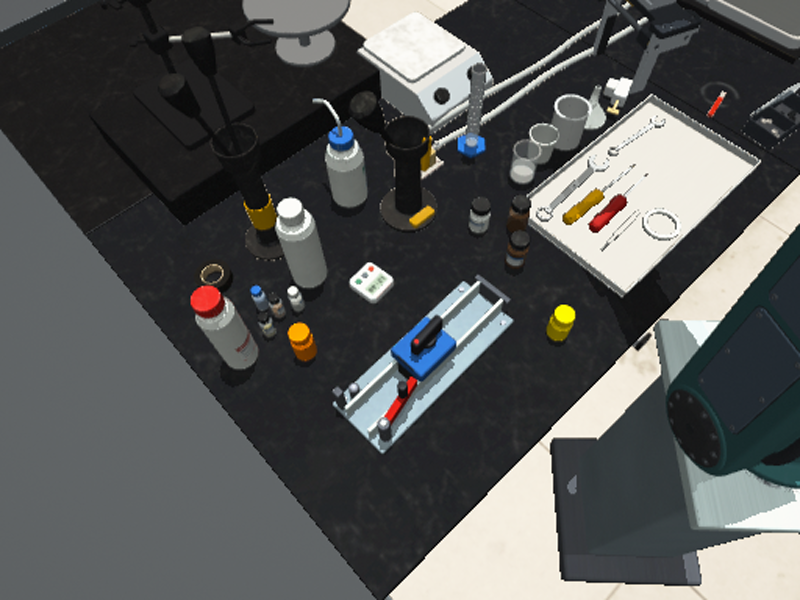

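Top view: rack from (300,270) to (450,390), with the blue stop at (372,310) and the gate folded, hinge at (293,277) and peg at (320,293). The jars are white at (550,365) and brown at (505,405) and (553,410). Yellow (419,452) and orange (381,190) are the look-alikes to leave alone.

```bash
cat > h.py <<'E'
import numpy as np, cv2
from bench import robot, eyes
def cloud(n,im=None,d=None):
    if im is None: im,d=eyes.snapshot(n)
    p=eyes.camera_params(n);K=p["mtx"];T=np.linalg.inv(p["world_to_cam"])
    v,u=np.mgrid[0:d.shape[0],0:d.shape[1]]
    P=np.stack([(u-K[0,2])/K[0,0]*d,-(v-K[1,2])/K[1,1]*d,-d,np.ones_like(d)],-1)@T.T
    P=P[...,:3]; P[d<=0]=np.nan
    return im,P
def save(im,name,box=None,s=2):
    if box: im=im[box[1]:box[3],box[0]:box[2]]
    cv2.imwrite("pics/"+name,cv2.resize(im[...,::-1],None,fx=s,fy=s,interpolation=cv2.INTER_CUBIC))
def circ(q):
    A=np.c_[2*q[:,:2],np.ones(len(q))];s=np.linalg.lstsq(A,(q[:,:2]**2).sum(1),rcond=None)[0]
    return s[:2],np.sqrt(s[2]+s[0]**2+s[1]**2)
E
cat > m.py <<'E'
from h import *
for n in ("top","side"):
    z=np.load(n+"0.npz"); im,P=cloud(n,z["im"],z["d"])
    hsv=cv2.cvtColor(im,cv2.COLOR_RGB2HSV); H,S,V=[hsv[...,i] for i in range(3)]
    X,Y,Z=[P[...,i] for i in range(3)]
    near=(X>.2)&(X<.85)&(Y>-.45)&(Y<.3)
    def rep(name,m):
        q=P[m]
        if len(q)<4: print(n,name,len(q));return
        r=cv2.minAreaRect((q[:,:2]*1000).astype(np.float32))
        print(n,name,len(q),"mean",q.mean(0).round(4),"rect",np.round(r[0],1),np.round(r[1],1),round(r[2],1))
    rep("bench",near&(abs(Z)<.01)&(V<60))
    rep("blue",near&(H>100)&(H<125)&(S>150)&(abs(Z-.075)<.006)&(X>.3)&(Y>-.15))
    rep("red",near&((H<6)|(H>174))&(S>150)&(abs(Z-.068)<.006)&(X<.75)&(Y>-.1))
    rep("plate",near&(abs(Z-.01)<.004)&(V>120)&(Y>-.2)&(X<.7))
    rep("rails",near&(abs(Z-.04)<.004)&(V>120)&(Y>-.2)&(X<.7))
    # components above the bench
    m=(near&(Z>.02)&(Z<.13)).astype(np.uint8)
    k,l,st,c=cv2.connectedComponentsWithStats(m)
    for i in range(1,k):
        if 25<st[i,4]<3000:
            q=P[l==i];zt=np.percentile(q[:,2],97);t=q[q[:,2]>zt-.006]
            print(n,"comp",st[i],"ztop",zt.round(4),"topmean",t.mean(0).round(4),"ext",np.ptp(t[:,:2],axis=0).round(3),"rgb",im[l==i].mean(0).round())
E
python3 m.py
```

```text
top bench 39135 mean [ 0.5461 -0.1364  0.0006] rect [525.  -93.8] [712.4 649.9] 90.0
top blue 639 mean [ 0.5315 -0.0658  0.0754] rect [531.4 -66. ] [76.7 61.6] 48.0
top red 96 mean [0.5624 0.0146 0.0687] rect [562.1  13. ] [69.9 10.6] 60.7
top plate 3286 mean [ 0.5218 -0.0782  0.0104] rect [525.8 -54.9] [321.8 327.7] 73.2
top rails 467 mean [ 0.4992 -0.0986  0.0404] rect [497.9 -89.4] [363.5 130.7] 32.2
top comp [  72   59  138  137 2746] ztop 0.1271 topmean [0.6998 0.1505 0.1255] ext [0.298 0.299] rgb [103. 107. 112.]
top comp [385  61  12  13  87] ztop 0.0781 topmean [ 0.8455 -0.4447  0.0761] ext [0.011 0.012] rgb [22. 22. 23.]
top comp [227  71  24  24 301] ztop 0.1262 topmean [ 0.8003 -0.0782  0.1253] ext [0.024 0.05 ] rgb [97. 95. 95.]
top comp [319  72  25  27 304] ztop 0.1266 topmean [ 0.7922 -0.2889  0.125 ] ext [0.016 0.033] rgb [71. 57. 29.]
top comp [272  84   8  12  79] ztop 0.0579 topmean [ 0.8008 -0.1635  0.0554] ext [0.016 0.015] rgb [ 87. 121. 173.]
top comp [253  92   8  12  78] ztop 0.0584 topmean [ 0.7819 -0.1161  0.0557] ext [0.017 0.015] rgb [88. 89. 82.]
top com
[... 3853 characters left out ...]
2. 164. 159.]
side comp [351 195  17  20 252] ztop 0.0637 topmean [ 0.3178 -0.1304  0.0614] ext [0.031 0.03 ] rgb [185. 175.   1.]
side comp [130 198  34  36 566] ztop 0.1268 topmean [ 0.8054 -0.0595  0.1253] ext [0.043 0.038] rgb [98. 99. 95.]
side comp [165 199  11  14  98] ztop 0.0555 topmean [ 0.7803 -0.1162  0.053 ] ext [0.015 0.016] rgb [72. 74. 69.]
side comp [184 206  18  22 274] ztop 0.0715 topmean [ 0.7176 -0.0831  0.0691] ext [0.032 0.033] rgb [189. 115.   1.]
side comp [124 241 116 143 306] ztop 0.1256 topmean [0.7003 0.1476 0.1241] ext [0.254 0.254] rgb [ 97. 101. 103.]
side comp [426 256  15  30 131] ztop 0.1293 topmean [0.2088 0.0569 0.1269] ext [0.017 0.058] rgb [26. 29. 30.]
```

```bash
cat > fit.py <<'E'
from h import *
from scipy.optimize import minimize
def D():
    for n in ("top","side"):
        z=np.load(n+"0.npz"); im,P=cloud(n,z["im"],z["d"]); yield n,im,P
for n,im,P in D():
    hsv=cv2.cvtColor(im,cv2.COLOR_RGB2HSV); V=hsv[...,2];S=hsv[...,1]
    X,Y,Z=[P[...,i] for i in range(3)]
    c0=np.array([.53,-.06]);u=np.array([np.cos(np.radians(48)),np.sin(np.radians(48))]);w=np.array([-u[1],u[0]])
    a=(P[...,:2]-c0)@u; b=(P[...,:2]-c0)@w
    box=(abs(a)<.2)&(abs(b)<.075)
    q=P[box&(abs(Z-.01)<.005)&(V>110)]; qr=P[box&(abs(Z-.04)<.003)&(V>130)&(S<60)]
    r=cv2.minAreaRect((q[:,:2]*1000).astype(np.float32)); print(n,"plate",r)
    def cost(t):
        w=np.array([-np.sin(t[0]),np.cos(t[0])]); b=qr[:,:2]@w-t[1]; return np.mean(np.minimum((abs(b)-.024)**2,1e-4))
    t=min((minimize(cost,[np.radians(48),b0],method="Nelder-Mead",options=dict(xatol=1e-6,fatol=1e-12)) for b0 in np.linspace(-.47,-.40,15)),key=lambda r:r.fun)
    print("rails yaw",np.degrees(t.x[0]),"lat",t.x[1],"rms",np.sqrt(t.fun),len(qr))
    th=t.x[0];u=np.array([np.cos(th),np.sin(th)]);w=np.array([-u[1],u[0]])
    pc=np.array(r[0])/1000; print(" plate centre along,lat",pc@u,pc@w)
    pl=q[:,:2]@u; print(" along pct",np.percentile(pl,[.3,99.7]))
    bl=P[box&(abs(Z-.075)<.005)&(S>150)&(hsv[...,0]>100)&(hsv[...,0]<125)][:,:2]
    print(" blue along",np.percentile(bl@u,[.5,99.5]),"lat",np.percentile(bl@w,[.5,99.5]))
    kb=P[box&(abs(Z-.115)<.004)][:,:2]; print(" knob",cv2.minAreaRect((kb*1000).astype(np.float32)), (kb@u).mean(),(kb@w).mean())
    pg=P[box&(abs(Z-.1035)<.004)&(a>.02)][:,:2]; print(" peg",pg.mean(0),len(pg),np.ptp(pg,axis=0))
E
python3 fit.py
```

```text
top plate ((528.2208251953125, -70.31698608398438), (298.9020080566406, 110.03874206542969), 47.98558807373047)
rails yaw 47.9936002501462 lat -0.4391530170459276 rms 0.003629018968818647 398
 plate centre along,lat 0.3012421162291008 -0.43956217547892484
 along pct [0.15290932 0.44905254]
 blue along [0.26860069 0.34344991] lat [-0.46965312 -0.40860463]
 knob ((527.8925170898438, -69.99137878417969), (59.73137283325195, 13.903121948242188), 52.58602523803711) 0.301187366810358 -0.43905990788028043
 peg [0.55918151 0.00838697] 28 [0.01139286 0.01326813]
side plate ((526.7371826171875, -69.95060729980469), (298.9374694824219, 110.17567443847656), 48.02918243408203)
rails yaw 47.94056045929087 lat -0.4381537686381553 rms 0.002013029189562772 307
 plate centre along,lat 0.30092702223170276 -0.4379361532276869
 along pct [0.15299065 0.44905787]
 blue along [0.26953675 0.34539616] lat [-0.46860005 -0.40622828]
 knob ((527.1908569335938, -69.84135437011719), (58.397796630859375, 14.526947021484375), 51.95094680786133) 0.3022057522318724 -0.4373665253856742
 peg [0.55692517 0.00694905] 34 [0.02159059 0.05956414]
```

Run:
```python
from h import *
out=[]
for n in ("top","side"):
    z=np.load(n+"0.npz"); im,P=cloud(n,z["im"],z["d"])
    th=np.radians(48);u=np.array([np.cos(th),np.sin(th)]);w=np.array([-u[1],u[0]])
    a=(P[...,:2]@u-.301)*1000; b=(P[...,:2]@w+.4388)*1000; Z=P[...,2]*1000
    # orthographic height/colour map in rack frame, max height wins, 2px/mm
    px=((a+170)*2.2); py=((70-b)*2.2)
    ok=np.isfinite(a)&(px>=0)&(px<748)&(py>=0)&(py<308)&(Z<125)
    o=np.zeros((308,748,3),np.uint8);idx=np.argwhere(ok);idx=idx[np.argsort(Z[ok])]
    for i,j in idx:cv2.circle(o,(int(px[i,j]),int(py[i,j])),2,[int(x) for x in im[i,j]],-1)
    for g in range(-150,151,50):cv2.line(o,(int((g+170)*2.2),0),(int((g+170)*2.2),8),(255,255,0),1)
    out.append(o)
    for nm,m in dict(red=(im[...,0]>120)&(im[...,1]<70)&(abs(Z-67)<6),hinge=(Z>50)&(Z<95)&(a>105)&(b>25)&(b<60),peg=(Z>92)&(Z<108)&(a>50)&(b<50)&(b>0),rail=(Z>37)&(Z<43)&(abs(abs(b)-24)<4)).items():
        m=m&(abs(a)<180)&(abs(b)<70)
        if m.sum()>3: print(n,nm,m.sum(),"a",np.percentile(a[m],[1,50,99]).round(1),"b",np.percentile(b[m],[1,50,99]).round(1),"z",np.percentile(Z[m],[1,50,99]).round(1))
save(np.vstack(out),"rack0.png",s=1)
```

```text
top red 98 a [ 50.7  93.9 118.3] b [20.7 31.4 41.1] z [63.7 68.6 72.3]
top hinge 83 a [106.  122.3 136.2] b [30.  37.9 48.1] z [54.2 70.6 77.6]
top peg 34 a [73.2 78.8 85.2] b [22.6 28.8 35.3] z [ 92.9 104.2 107.7]
top rail 352 a [-157.3  -56.4  143.8] b [-27.2 -21.6  26.6] z [37.2 40.3 42.8]
side red 111 a [ 49.8  93.2 117.8] b [20.  32.6 43. ] z [64.  67.4 69.6]
side hinge 118 a [105.5 123.9 135.7] b [31.  41.3 48.9] z [51.1 68.5 76.1]
side peg 42 a [71.6 79.1 85. ] b [24.2 31.  36.1] z [ 92.9 102.1 105.3]
side rail 334 a [-158.4  -60.   142.4] b [-26.9 -21.4  27.7] z [37.1 39.4 42.4]
```

View pics/rack0.png

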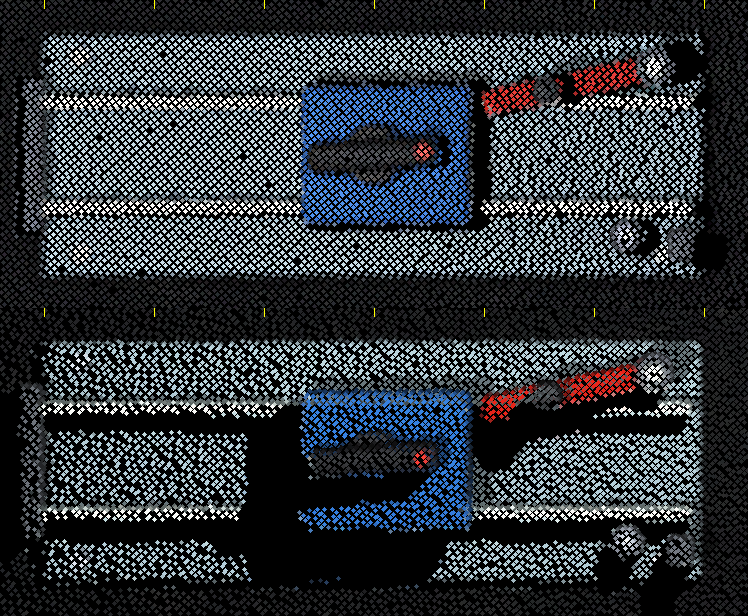

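The map shows the hinge at a=127.5 mm and the rails mid-length at a=-8, so the rack origin is 8.4 mm behind the plate centre. That gives rack origin (0.522,-0.076), yaw 48°, gate at about 0.22, stop at about 0.104 and knob at about 1.37.

```bash
cat >> h.py <<'E'
from scipy.spatial.transform import Rotation as Ro
TH=np.radians(48.);O=np.array([.5219,-.0762]);U=np.array([np.cos(TH),np.sin(TH)]);W=np.array([-U[1],U[0]])
def rw(x,y): return O+x/1000*U+y/1000*W      # rack mm -> world
def wr(p): q=np.asarray(p)[...,:2]-O; return np.stack([q@U,q@W],-1)*1000
def plan(targets,start=None):
    """targets: (x,y,z,yawdeg) world, tool down; prints the row [turn],[shift] of each, one call per target"""
    if start is None:
        o=robot.get_obs(); p=o["tool_pos"]; R=Ro.from_euler("xyz",o["ee_rot"])
    else: p=np.array(start[:3]); R=Ro.from_euler("xyz",[180,0,start[3]],degrees=True)
    for t in targets:
        R2=Ro.from_euler("xyz",[180,0,t[3]],degrees=True)
        print((R.inv()*R2).as_rotvec(degrees=True).round(1).tolist(),(R.inv().apply(np.array(t[:3])-p)*1000).round(1).tolist(),np.round(t,4))
        p=np.array(t[:3]);R=R2
def peg(phi): 
    h=rw(136,40);a=TH+np.pi+phi; return h+.05*np.array([np.cos(a),np.sin(a)])
E
python3 - <<'E'
from h import *
y0=48+180+12.7+90-360
p=[(*peg(.2217),.25,y0),(*peg(.2217),.078,y0)]
for f in np.linspace(.2217,1.571,6)[1:]: p.append((*peg(f),.078,48+np.degrees(f)-90))
plan(p)
E
```

```text
[-0.0, 0.1, -35.6] [-320.0, -509.4, -44.8] [ 5.587e-01  8.000e-03  2.500e-01 -2.930e+01]
[0.0, 0.0, 0.0] [0.0, -0.0, 172.0] [ 5.587e-01  8.000e-03  7.800e-02 -2.930e+01]
[0.0, 0.0, -15.5] [13.3, -1.8, -0.0] [ 5.71200e-01  3.10000e-03  7.80000e-02 -1.38357e+01]
[0.0, 0.0, -15.5] [13.3, -1.8, -0.0] [0.5846 0.0017 0.078  1.6262]
[0.0, 0.0, -15.5] [13.3, -1.8, -0.0] [5.9790e-01 3.8000e-03 7.8000e-02 1.7088e+01]
[0.0, 0.0, -15.5] [13.3, -1.8, -0.0] [6.10100e-01 9.50000e-03 7.80000e-02 3.25498e+01]
[0.0, 0.0, -15.5] [13.3, -1.8, -0.0] [6.20300e-01 1.82000e-02 7.80000e-02 4.80117e+01]
```

```bash
python3 -m jog '[[[0,0,0],[0,0,-45],-1],[[0,0,0],[-107,-170,-45],-1],[[0,0,0],[-107,-170,-45],-1],[[0,0,0],[-107,-170,-45],-1],[[0,0,0],[-107,-170,-45],-1]]'
python3 -m jog '[[[0,0,0],[-107,-170,0],-1],[[0,0,0],[-107,-170,0],-1],[[0,0,0],[-107,-170,0],-1],[[0,0,0],[-107,-170,0],-1],[[0,0,0],[-107,-170,0],-1]]'
python3 -m jog '[[[0,0,-35.6],[-106,-169,0],0],[[0,0,-35.6],[-106,-169,0],0],[[0,0,-35.6],[-106,-169,0],0],[[0,0,-35.6],[-106,-169,0],0],[[0,0,-35.6],[-106,-169,0],0]]'
python3 -m jog '[[[0,0,-35.6],[0,0,0],0],[[0,0,0],[0,0,0],0]]'
python3 - <<'E'
from h import *
print(robot.get_obs()); plan([(*peg(.2217),.25,-29.3)])
E
```

```text
time: 0.6
tool_pos: [0.3418, -0.3282, 0.25]
ee_rot: [-3.142, 0.001, -1.134]
wrist_force: [0.4, -0.3, 0.3]
width: 0.0939
time: 1.1
tool_pos: [0.4519, -0.1558, 0.2499]
ee_rot: [-3.14, 0.002, -1.124]
wrist_force: [0.1, -0.4, 0.0]
width: 0.094
time: 1.6
tool_pos: [0.5594, 0.0107, 0.2486]
ee_rot: [-3.141, 0.003, -0.503]
wrist_force: [-0.1, -0.4, -0.4]
width: 0.0571
time: 1.8
tool_pos: [0.5576, 0.0059, 0.2497]
ee_rot: [3.14, 0.001, -0.511]
wrist_force: [0.8, -0.3, 0.0]
width: 0.0475
{'time': 1.8, 'joint_positions': array([-9.05802499e-02,  1.01693600e-01,  1.26822375e+00, -9.09423542e-04,
        1.77347108e+00,  4.20333676e-01]), 'qvel': array([-1.30015605e-02, -8.55777401e-03,  5.57591105e-03, -6.54379245e-04,
       -5.36017258e-03,  1.73282015e+00]), 'joint_torque': array([ 4.44872836e-01, -3.44679487e+01, -3.03414702e+01,  1.02504285e-01,
        1.55980582e-02, -2.90293515e+00]), 'tool_pos': array([0.55761178, 0.00587215, 0.24969638]), 'ee_rot': array([ 3.14004633e+00,  1.27574102e-03, -5.11097171e-01]), 'wrist_force': array([ 0.82440895, -0.29281153,  0.02295127]), 'wrist_torque': array([-0.0579325 , -0.08487992, -0.05601953]), 'width': 0.04748186216657829}
[0.1, 0.1, 0.0] [-0.1, -2.4, -0.3] [ 5.587e-01  8.000e-03  2.500e-01 -2.930e+01]
```

```bash
python3 -m jog '[[[0,0,0],[0,-2,0],0],[[0,0,0],[0,-2,0],0]]'
python3 -m jog '[[[0,0,0],[0,0,50],0],[[0,0,0],[0,0,100],0],[[0,0,0],[0,0,140],0],[[0,0,0],[0,0,172],0],[[0,0,0],[0,0,172],0]]'
python3 - <<'E'
from h import *
plan([(*peg(.2217),.078,-29.3)])
im,P=cloud("top"); save(im,"peg1.png",(150,110,350,260),4)
E
```

```text
time: 2.0
tool_pos: [0.5587, 0.0076, 0.2502]
ee_rot: [3.141, 0.0, -0.511]
wrist_force: [-0.3, -0.2, 0.6]
width: 0.0469
time: 2.5
tool_pos: [0.5545, 0.0081, 0.0725]
ee_rot: [3.136, 0.011, -0.511]
wrist_force: [-0.0, -0.5, -0.4]
width: 0.047
[0.3, 0.6, 0.0] [3.7, -2.0, -5.5] [ 5.587e-01  8.000e-03  7.800e-02 -2.930e+01]
```

View pics/peg1.png

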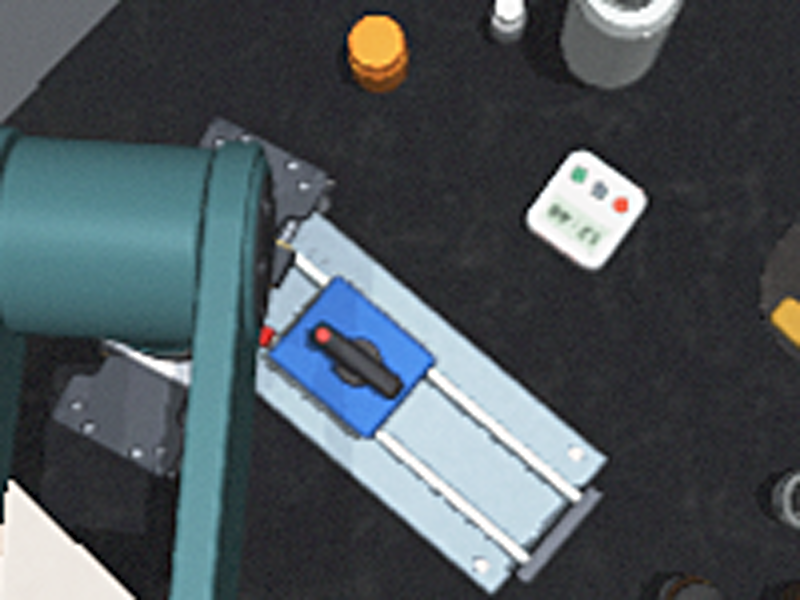

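The gripper's plates stick out at (320,180) and (60,410), so the 177 mm body dimension lies along the jaw axis. Next: settle and pinch.

```bash
python3 -m jog '[[[0,0,0],[0,0,0],0],[[0,0,0],[0,0,0],0],[[0,0,0],[0,0,0],0]]'
python3 -m jog '[[[0,0,0],[0,0,0],1],[[0,0,0],[0,0,0],1],[[0,0,0],[0,0,0],1],[[0,0,0],[0,0,0],1],[[0,0,0],[0,0,0],1]]'
python3 -m jog '[[[0,0,0],[0,0,0],1],[[0,0,0],[0,0,0],1],[[0,0,0],[0,0,0],1]]'
```

```text
time: 2.85
tool_pos: [0.5606, 0.0083, 0.0811]
ee_rot: [-3.14, -0.004, -0.511]
wrist_force: [-1.1, 0.4, -0.5]
width: 0.047
time: 3.35
tool_pos: [0.5589, 0.0085, 0.0784]
ee_rot: [3.141, 0.0, -0.512]
wrist_force: [-0.7, -0.2, -0.1]
width: 0.0132
time: 3.65
tool_pos: [0.5589, 0.0085, 0.0784]
ee_rot: [3.141, 0.0, -0.512]
wrist_force: [-0.7, 0.3, 0.4]
width: 0.0132
```

```bash
for i in 1 2 3 4; do python3 -m jog '[[[0,0,-5.2],[4.5,-0.2,0],1],[[0,0,-10.3],[9,-0.8,0],1],[[0,0,-15.5],[13.3,-1.8,0],1]]'|tr '\n' ' ';echo; done
python3 -m jog '[[[0,0,0],[0,0,0],1],[[0,0,0],[0,0,0],1]]'
python3 -c "
from h import *
plan([(*peg(1.571),.078,48),(*peg(1.63),.078,48)])"
```

```text
time: 3.95 tool_pos: [0.5713, 0.0037, 0.0784] ee_rot: [-3.141, 0.001, -0.237] wrist_force: [-0.7, 0.9, 0.2] width: 0.013 
time: 4.25 tool_pos: [0.5846, 0.0023, 0.0784] ee_rot: [-3.141, 0.001, 0.033] wrist_force: [-1.6, 0.9, 0.6] width: 0.0133 
time: 4.55 tool_pos: [0.5978, 0.0046, 0.0784] ee_rot: [-3.141, 0.001, 0.304] wrist_force: [-1.2, 1.4, -0.0] width: 0.0131 
time: 4.85 tool_pos: [0.6084, 0.0094, 0.0783] ee_rot: [-3.14, 0.005, 0.574] wrist_force: [-10.2, -3.5, 6.5] width: 0.0133 
time: 5.05
tool_pos: [0.6085, 0.0095, 0.0784]
ee_rot: [-3.14, 0.004, 0.57]
wrist_force: [-4.5, -0.9, 3.2]
width: 0.0134
[-0.1, 0.2, -15.3] [14.7, -0.9, 0.3] [6.203e-01 1.820e-02 7.800e-02 4.800e+01]
[0.0, 0.0, 0.0] [2.9, -0.1, -0.0] [6.222e-01 2.040e-02 7.800e-02 4.800e+01]
```

```bash
python3 -m jog '[[[0,0,-5.2],[5,-0.2,0],1],[[0,0,-10.3],[9.5,-0.6,0],1],[[0,0,-15.5],[14,-1.5,0],1],[[0,0,-15.5],[14,-1.5,0],1]]'|tr '\n' ' '
python3 -m jog '[[[0,0,0],[1.5,0,0],1],[[0,0,0],[3,0,0],1],[[0,0,0],[3,0,0],1]]'
python3 -c "
from h import *
plan([(*peg(1.571),.078,48)]);print(robot.get_obs()['wrist_force'])"
```

```text
time: 5.45 tool_pos: [0.6196, 0.0186, 0.0784] ee_rot: [-3.139, 0.004, 0.843] wrist_force: [-4.2, -0.8, 3.1] width: 0.0133 time: 5.75
tool_pos: [0.6197, 0.0187, 0.0783]
ee_rot: [-3.138, 0.009, 0.84]
wrist_force: [-10.0, -5.0, 5.0]
width: 0.0134
[-0.2, 0.5, 0.1] [0.0, 0.8, 0.3] [6.203e-01 1.820e-02 7.800e-02 4.800e+01]
[-9.99119329 -4.95266223  4.96534302]
```

```bash
python3 -m jog '[[[0,0,0],[-3,0,0],0],[[0,0,0],[-3,0,0],0],[[0,0,0],[-3,0,0],0],[[0,0,0],[-3,0,0],0]]'|tr '\n' ' '
python3 -m jog '[[[0,0,0],[0,0,-50],0],[[0,0,0],[0,0,-100],0],[[0,0,0],[0,0,-120],0],[[0,0,0],[0,0,-120],0],[[0,0,0],[0,0,-120],0]]'
python3 -c "
from h import *
plan([(.5276,-.0693,.19,-37.7),(.5276,-.0693,.086,-37.7)])"
```

```text
time: 6.15 tool_pos: [0.6215, 0.019, 0.0784] ee_rot: [3.141, -0.0, 0.841] wrist_force: [1.3, 0.1, 0.4] width: 0.0419 time: 6.65
tool_pos: [0.6211, 0.0189, 0.1977]
ee_rot: [-3.141, 0.0, 0.841]
wrist_force: [-0.6, -0.2, -0.8]
width: 0.047
[-0.0, 0.0, 85.9] [-128.1, -10.9, 7.7] [  0.5276  -0.0693   0.19   -37.7   ]
[0.0, 0.0, 0.0] [0.0, -0.0, 104.0] [  0.5276  -0.0693   0.086  -37.7   ]
```

```bash
python3 -m jog '[[[0,0,8.5],[-30,0,5],0],[[0,0,17],[-60,-5,5],0],[[0,0,25.5],[-90,-10,5],0],[[0,0,34],[-128,-11,5],0],[[0,0,42.5],[-128,-11,5],0]]'|tr '\n' ' '
python3 -m jog '[[[0,0,8.5],[0,0,0],0],[[0,0,17],[0,0,0],0],[[0,0,25.5],[0,0,0],0],[[0,0,34],[0,0,0],0],[[0,0,42.5],[0,0,0],0]]'|tr '\n' ' '
python3 -m jog '[[[0,0,1],[0,0,0],0],[[0,0,1],[0,0,0],0],[[0,0,1],[0,0,0],0]]'
python3 - <<'E'
from h import *
plan([(.5276,-.0693,.19,-37.7),(.5276,-.0693,.086,-37.7)])
im,P=cloud("side"); save(im,"gate1.png",(200,170,350,300),5)
q=P[(im[...,0]>120)&(im[...,1]<60)&(abs(P[...,2]-.067)<.006)]; q=wr(q); q=q[(abs(q[:,0]-130)<40)&(abs(q[:,1])<70)]
print(len(q),q.min(0),q.max(0)) if len(q) else None
E
```

```text
time: 7.15 tool_pos: [0.5239, -0.0713, 0.19] ee_rot: [-3.141, 0.007, 0.09] wrist_force: [-0.4, -0.1, 0.5] width: 0.0471 time: 7.65 tool_pos: [0.5261, -0.0689, 0.1897] ee_rot: [3.139, 0.006, -0.649] wrist_force: [0.1, -0.3, -0.2] width: 0.0469 time: 7.95
tool_pos: [0.5272, -0.0691, 0.1921]
ee_rot: [3.141, 0.002, -0.658]
wrist_force: [0.4, -0.1, -0.1]
width: 0.0469
[0.1, 0.1, 0.0] [0.5, -0.1, 2.1] [  0.5276  -0.0693   0.19   -37.7   ]
[0.0, 0.0, 0.0] [0.0, -0.0, 104.0] [  0.5276  -0.0693   0.086  -37.7   ]
112 [130.89514052 -39.05644932] [141.6169676   32.09002177]
```

View pics/gate1.png

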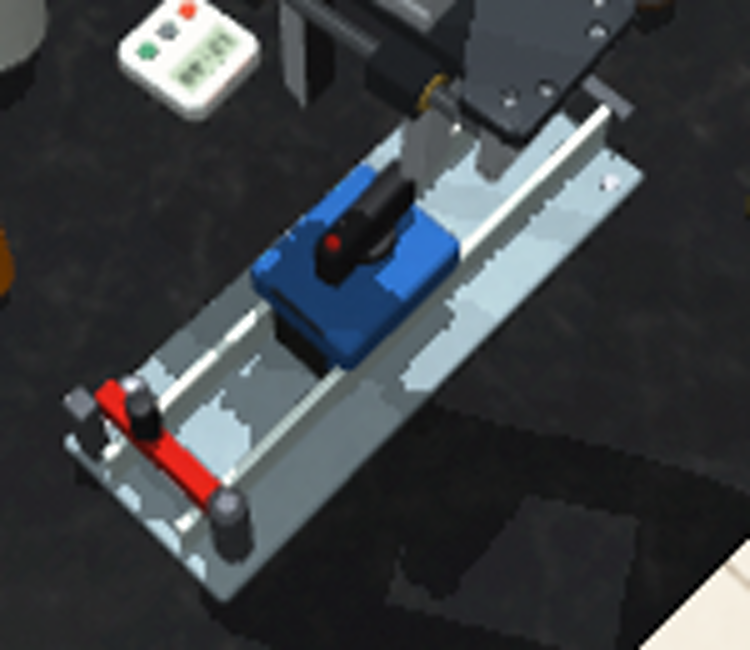

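The gate lies square across the channel at rack x 131–142, with the ball visible inside it at (132,385), so it has snapped home. Next: grip the knob.

```bash
python3 -m jog '[[[0,0,0],[0,0,35],0],[[0,0,0],[0,0,70],0],[[0,0,0],[0,0,95],0],[[0,0,0],[0,0,105],0],[[0,0,0],[0,0,105],0]]'|tr '\n' ' '
python3 -m jog '[[[0,0,0],[0,0,0],0],[[0,0,0],[0,0,0],0],[[0,0,0],[0,0,0],0.3]]'
python3 -m jog '[[[0,0,0],[0,0,0],1],[[0,0,0],[0,0,0],1],[[0,0,0],[0,0,0],1],[[0,0,0],[0,0,0],1],[[0,0,0],[0,0,0],1]]'
```

```text
time: 8.5 tool_pos: [0.5266, -0.069, 0.0868] ee_rot: [3.14, 0.003, -0.659] wrist_force: [-0.2, 0.5, 1.1] width: 0.0468 time: 8.8
tool_pos: [0.5288, -0.0695, 0.0903]
ee_rot: [-3.14, -0.003, -0.66]
wrist_force: [-0.7, 0.6, -0.1]
width: 0.0421
time: 9.3
tool_pos: [0.5278, -0.0692, 0.0891]
ee_rot: [-3.141, -0.0, -0.66]
wrist_force: [-2.5, 1.4, 3.7]
width: 0.0263
```

```bash
python3 -m jog '[[[0,0,0],[0,0,0],1],[[0,0,0],[0,0,0],1],[[0,0,0],[0,0,0],1]]'
python3 - <<'E'
from h import *
z=np.load("top0.npz");im,P=cloud("top",z["im"],z["d"])
r=wr(P); m=(abs(r[...,1])<20)&(abs(r[...,0]-9)<35)&(P[...,2]>.078)
q=np.c_[r[m],P[m][:,2]*1000]; 
for lo,hi in((78,86),(86,95),(95,108),(108,120)):
    s=q[(q[:,2]>lo)&(q[:,2]<hi)]; print(lo,len(s),s.min(0).round(),s.max(0).round()) if len(s) else print(lo,0)
E
```

```text
time: 9.6
tool_pos: [0.5278, -0.0692, 0.0891]
ee_rot: [-3.141, -0.0, -0.66]
wrist_force: [-1.7, 1.5, 5.0]
width: 0.0263
78 31 [-21. -19.  78.] [43. 19. 85.]
86 38 [ -1. -14.  88.] [19. 13. 95.]
95 5 [-21.  -9.  96.] [ 12.   7. 107.]
108 158 [-21.  -8. 110.] [ 39.   8. 120.]
```

A hub, 26 mm across, stands up to about z=93 mm. I'll grip above it.

```bash
python3 -m jog '[[[0,0,0],[0,0,0],0.2],[[0,0,0],[0,0,0],0.2],[[0,0,0],[0,0,-8],0.2],[[0,0,0],[0,0,-8],0.2],[[0,0,0],[0,0,-8],0.2]]'|tr '\n' ' '
python3 -m jog '[[[0,0,0],[0,0,0],1],[[0,0,0],[0,0,0],1],[[0,0,0],[0,0,0],1],[[0,0,0],[0,0,0],1],[[0,0,0],[0,0,0],1]]'
```

```text
time: 10.1 tool_pos: [0.528, -0.0695, 0.0968] ee_rot: [-3.141, -0.001, -0.66] wrist_force: [-0.6, 0.0, -0.1] width: 0.0373 time: 10.6
tool_pos: [0.5276, -0.0693, 0.0963]
ee_rot: [3.141, 0.0, -0.66]
wrist_force: [0.4, -0.7, -0.2]
width: 0.0139
```

```bash
python3 -m jog '[[[0,0,-8],[0,0,0],1],[[0,0,-16],[0,0,0],1],[[0,0,-24],[0,0,0],1],[[0,0,-32],[0,0,0],1],[[0,0,-40],[0,0,0],1]]'|tr '\n' ' '
python3 -m jog '[[[0,0,-8],[0,0,0],1],[[0,0,-16],[0,0,0],1],[[0,0,-24],[0,0,0],1],[[0,0,-32],[0,0,0],1],[[0,0,-38],[0,0,0],1]]'|tr '\n' ' '
python3 -m jog '[[[0,0,0],[0,0,0],1],[[0,0,0],[0,0,0],1]]'
python3 -c "
from h import *
o=robot.get_obs();print(o['wrist_torque'],np.degrees(o['ee_rot'][2]),o['joint_torque'][5])"
```

```text
time: 11.1 tool_pos: [0.5268, -0.069, 0.0963] ee_rot: [-3.141, 0.002, 0.043] wrist_force: [-2.4, 0.4, 0.9] width: 0.0137 time: 11.6 tool_pos: [0.5264, -0.0688, 0.0963] ee_rot: [-3.139, 0.002, 0.706] wrist_force: [-2.9, 0.2, 1.4] width: 0.0137 time: 11.8
tool_pos: [0.5266, -0.0687, 0.0962]
ee_rot: [-3.139, 0.001, 0.7]
wrist_force: [-3.8, 1.9, 1.6]
width: 0.0138
[0.39737003 0.615649   0.12322051] 40.088993248758065 0.10295330313965678
```

```bash
python3 -m jog '[[[0,0,-2],[0,0,0],1],[[0,0,-2],[0,0,0],1]]'|tr '\n' ' '
python3 -c "
from h import *
o=robot.get_obs();print(o['wrist_torque'],np.degrees(o['ee_rot'][2]))
plan([(*(o['tool_pos'][:2]-.105*U),o['tool_pos'][2],41)])"
```

```text
time: 12.0 tool_pos: [0.5267, -0.0686, 0.0962] ee_rot: [-3.139, 0.001, 0.734] wrist_force: [-5.1, 2.4, 2.4] width: 0.014 [ 0.46601585  0.66947538 -0.3482842 ] 42.050535269315375
[-0.2, 0.0, 1.1] [-104.4, 10.9, 0.1] [ 0.4564 -0.1467  0.0962 41.    ]
```

```bash
python3 -m jog '[[[0,0,1],[-10,1.0,0],1],[[0,0,1],[-30,3.1,0],1],[[0,0,1],[-50,5.2,0],1],[[0,0,1],[-70,7.3,0],1],[[0,0,1],[-85,8.9,0],1]]'|tr '\n' ' '
python3 -m jog '[[[0,0,0],[-8,1.0,0],1],[[0,0,0],[-16,2,0],1],[[0,0,0],[-19.4,2.4,0],1],[[0,0,0],[-21.5,2.6,0],1]]'|tr '\n' ' '
python3 -c "
from h import *
o=robot.get_obs();print(o['wrist_torque'],np.degrees(o['ee_rot'][2]),wr(o['tool_pos']),o['wrist_force'][:2]@U)"
```

```text
time: 12.5 tool_pos: [0.4696, -0.132, 0.0962] ee_rot: [-3.138, -0.001, 0.717] wrist_force: [-3.0, 5.9, 1.6] width: 0.0137 time: 12.9 tool_pos: [0.457, -0.146, 0.0963] ee_rot: [-3.138, -0.007, 0.717] wrist_force: [3.3, 11.8, -0.1] width: 0.0137 [ 1.90479635 -0.60910297  0.03725051] 41.09014241988228 [-95.33277987   1.49656305] 10.992999683800367
```

```bash
python3 -m jog '[[[0,0,0],[1.5,0,0],0],[[0,0,0],[1.5,0,0],0],[[0,0,0],[1.5,0,0],0],[[0,0,0],[1.5,0,-50],0],[[0,0,0],[1.5,0,-100],0]]'|tr '\n' ' '
python3 -m jog '[[[0,0,0],[0,0,-50],0],[[0,0,0],[-60,60,-50],0],[[0,0,0],[-60,60,-50],0],[[0,0,0],[-60,60,-50],0]]'|tr '\n' ' '
cat > jars.py <<'E'
from h import *
import sys
def find(tag,view=False):
    for n in ("top","side"):
        im,P=cloud(n)
        m=np.isfinite(P[...,2])&(P[...,0]>.2)&(P[...,0]<.8)&(P[...,1]>-.45)&(P[...,1]<.15)&(P[...,2]>.045)&(P[...,2]<.088)
        k,l,st,c=cv2.connectedComponentsWithStats(m.astype(np.uint8))
        for i in range(1,k):
            if st[i,4]<40: continue
            q=P[l==i];zt=np.percentile(q[:,2],97);t=q[q[:,2]>zt-.006];e=np.ptp(t[:,:2],axis=0)
            if 0.02<e.max()<.042: print(n,st[i,:2],"ztop",zt.round(4),"top",(t[:,:2].max(0)/2+t[:,:2].min(0)/2).round(4),t[:,:2].mean(0).round(4),"rack",wr(t.mean(0)).round(1),"rgb",im[l==i].mean(0).round())
        save(im,f"{tag}_{n}.png",s=1.5)
find(sys.argv[1])
o=robot.get_obs();print(o["tool_pos"],o["ee_rot"])
E
python3 jars.py a
```

```text
time: 13.4 tool_pos: [0.4558, -0.1478, 0.1952] ee_rot: [-3.137, 0.003, 0.718] wrist_force: [0.2, -1.5, 0.5] width: 0.0463 time: 13.8 tool_pos: [0.4514, -0.2366, 0.2465] ee_rot: [3.14, 0.002, 0.713] wrist_force: [0.4, 0.1, -0.8] width: 0.047 top [323  83] ztop 0.0876 top [ 0.7919 -0.2925] [ 0.7902 -0.2886] rack [  21.7 -341.5] rgb [72. 58. 27.]
top [232  85] ztop 0.0866 top [ 0.7967 -0.0759] [ 0.796  -0.0789] rack [ 181.4 -205.5] rgb [92. 88. 88.]
top [237 114] ztop 0.0745 top [ 0.7185 -0.0841] [ 0.7186 -0.0836] rack [ 126.1 -151.1] rgb [228. 159.  65.]
top [354 173] ztop 0.0865 top [ 0.5624 -0.3556] [ 0.5595 -0.3502] rack [-178.5 -211.3] rgb [24. 24. 25.]
top [316 254] ztop 0.0748 top [ 0.3788 -0.263 ] [ 0.3786 -0.2618] rack [-233.8  -17.7] rgb [61. 59. 58.]
side [327 124] ztop 0.0717 top [ 0.3725 -0.3388] [ 0.3723 -0.3374] rack [-294.2  -63.6] rgb [49. 46. 43.]
side [302 126] ztop 0.0641 top [ 0.4401 -0.3378] [ 0.4395 -0.3373] rack [-249.1 -113.5] rgb [47. 47. 46.]
side [168 133] ztop 0.0862 top [ 0.7916 -0.2894] [ 0.7903 -0.2862] rack [  23.5 -339.9] rgb [76. 58.  6.]
side [325 147] ztop 0.0724 top [ 0.379  -0.2635] [ 0.379  -0.2632] rack [-234.6  -18.9] rgb [48. 45. 41.]
side [354 195] ztop 0.0638 top [ 0.3175 -0.1308] [ 0.3176 -0.1305] rack [-177.1  115.5] rgb [215. 205.   0.]
side [152 207] ztop 0.0865 top [ 0.7963 -0.0715] [ 0.7952 -0.07  ] rack [ 187.4 -198.9] rgb [87. 82. 79.]
side [184 206] ztop 0.0712 top [ 0.7179 -0.0842] [ 0.7177 -0.0831] rack [ 125.8 -150.1] rgb [213. 135.   1.]
[ 0.45156296 -0.23331025  0.24616423] [-3.14107287e+00 -6.88687610e-05  7.16693234e-01]
```

View pics/a_side.png

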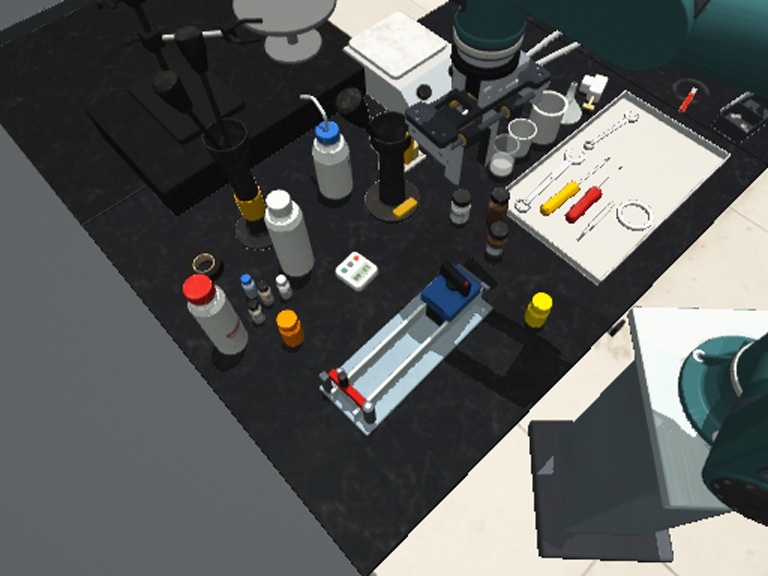

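The stop is fully back (its bar stands across the channel) and the gate is closed. The jars haven't moved: browns at (496,238) and (497,203), white at (459,205).

```bash
python3 -c "
from h import *
plan([(.379,-.263,.20,-42),(.379,-.263,.038,-42)])
s=(.379,-.263,.038,-42)
plan([(.379,-.263,.20,-42),(*rw(110,0),.20,-42),(*rw(110,0),.049,-42)],s)"
```

```text
[-0.0, 0.0, 83.1] [-74.2, -25.3, 46.2] [  0.379  -0.263   0.2   -42.   ]
[0.0, 0.0, 0.0] [-0.0, -0.0, 162.0] [ 3.79e-01 -2.63e-01  3.80e-02 -4.20e+01]
[0.0, 0.0, 0.0] [0.0, 0.0, -162.0] [  0.379  -0.263   0.2   -42.   ]
[0.0, 0.0, 0.0] [-18.8, -344.4, -0.0] [ 5.955e-01  5.500e-03  2.000e-01 -4.200e+01]
[0.0, 0.0, 0.0] [-0.0, -0.0, 151.0] [ 5.955e-01  5.500e-03  4.900e-02 -4.200e+01]
```

```bash
python3 -m jog '[[[0,0,8.4],[-37,-13,40],-0.4],[[0,0,16.8],[-74,-25,46],-0.4],[[0,0,25.2],[-74,-25,46],-0.4],[[0,0,33.6],[-74,-25,46],-0.4],[[0,0,42],[-74,-25,46],-0.4]]'|tr '\n' ' '
python3 -m jog '[[[0,0,8.3],[0,0,0],-0.4],[[0,0,16.6],[0,0,0],-0.4],[[0,0,24.9],[0,0,0],-0.4],[[0,0,33.2],[0,0,0],-0.4],[[0,0,41],[0,0,0],-0.4]]'|tr '\n' ' '
python3 -m jog '[[[0,0,0],[0,0,0],-0.4],[[0,0,0],[0,0,0],-0.4],[[0,0,0],[0,0,0],-0.4]]'
python3 -c "
from h import *
plan([(.379,-.263,.20,-42),(.379,-.263,.038,-42)])"
```

```text
time: 14.4 tool_pos: [0.3794, -0.2616, 0.2003] ee_rot: [-3.141, -0.0, -0.02] wrist_force: [0.0, -0.0, -0.2] width: 0.0663 time: 14.9 tool_pos: [0.3798, -0.2614, 0.2004] ee_rot: [-3.141, -0.0, -0.734] wrist_force: [-0.7, -0.7, -0.1] width: 0.0658 time: 15.2
tool_pos: [0.3797, -0.2622, 0.2005]
ee_rot: [-3.142, -0.0, -0.727]
wrist_force: [0.2, -0.6, -0.2]
width: 0.0655
[-0.0, -0.0, 0.3] [0.0, 1.0, 0.5] [  0.379  -0.263   0.2   -42.   ]
[0.0, 0.0, 0.0] [-0.0, -0.0, 162.0] [ 3.79e-01 -2.63e-01  3.80e-02 -4.20e+01]
```

```bash
python3 -m jog '[[[0,0,0.3],[0,1,45],-0.4],[[0,0,0.3],[0,1,90],-0.4],[[0,0,0.3],[0,1,130],-0.4],[[0,0,0.3],[0,1,155],-0.4],[[0,0,0.3],[0,1,162],-0.4]]'|tr '\n' ' '
python3 -m jog '[[[0,0,0],[0,0,0],-0.4],[[0,0,0],[0,0,0],-0.4],[[0,0,0],[0,0,0],1],[[0,0,0],[0,0,0],1],[[0,0,0],[0,0,0],1]]'|tr '\n' ' '
python3 -m jog '[[[0,0,0],[0,0,0],1],[[0,0,0],[0,0,0],1],[[0,0,0],[0,0,0],1],[[0,0,0],[0,0,0],1]]'
```

```text
time: 15.7 tool_pos: [0.3767, -0.2614, 0.0349] ee_rot: [3.142, 0.007, -0.734] wrist_force: [0.4, -0.6, 0.4] width: 0.0657 time: 16.2 tool_pos: [0.3794, -0.2639, 0.0396] ee_rot: [3.142, -0.002, -0.735] wrist_force: [-0.2, -0.2, -0.3] width: 0.0451 time: 16.6
tool_pos: [0.3791, -0.2637, 0.0389]
ee_rot: [3.142, -0.001, -0.735]
wrist_force: [0.4, -1.0, 2.6]
width: 0.0334
```

```bash
python3 -m jog '[[[0,0,0],[0,0,-25],1],[[0,0,0],[0,0,-60],1],[[0,0,0],[0,0,-100],1],[[0,0,0],[0,0,-140],1],[[0,0,0],[0,0,-162],1]]'|tr '\n' ' '
python3 -m jog '[[[0,0,0],[-1,-20,0],1],[[0,0,0],[-3,-55,0],1],[[0,0,0],[-5,-95,0],1],[[0,0,0],[-7.5,-135,0],1],[[0,0,0],[-9.5,-175,0],1]]'|tr '\n' ' '
python3 -m jog '[[[0,0,0],[-2,-40,0],1],[[0,0,0],[-4.5,-80,0],1],[[0,0,0],[-6.5,-120,0],1],[[0,0,0],[-8.5,-155,0],1],[[0,0,0],[-9.3,-169,0],1]]'|tr '\n' ' '
python3 -m jog '[[[0,0,0],[0,0,0],1],[[0,0,0],[0,0,0],1],[[0,0,0],[0,0,0],1]]'
python3 -c "
from h import *
o=robot.get_obs();print(wr(o['tool_pos']))
plan([(*rw(110,0),.20,-42),(*rw(110,0),.050,-42)])
im,P=cloud('top');save(im,'pl1.png',(150,90,350,240),4)
"
```

```text
time: 17.1 tool_pos: [0.3793, -0.2637, 0.2029] ee_rot: [-3.142, -0.003, -0.735] wrist_force: [0.5, 0.0, -3.2] width: 0.0331 time: 17.6 tool_pos: [0.4891, -0.1256, 0.1987] ee_rot: [3.14, 0.003, -0.735] wrist_force: [0.7, -0.9, -3.6] width: 0.0329 time: 18.1 tool_pos: [0.5961, 0.0074, 0.1978] ee_rot: [3.14, 0.004, -0.732] wrist_force: [0.5, 0.3, -4.2] width: 0.0327 time: 18.4
tool_pos: [0.5947, 0.003, 0.2002]
ee_rot: [3.14, 0.0, -0.737]
wrist_force: [0.6, -0.4, -3.8]
width: 0.0332
[107.59210732  -1.14609317]
[0.1, 0.0, -0.2] [-1.2, -2.4, 0.2] [ 5.955e-01  5.500e-03  2.000e-01 -4.200e+01]
[0.0, 0.0, 0.0] [-0.0, -0.0, 150.0] [ 5.955e-01  5.500e-03  5.000e-02 -4.200e+01]
```

View pics/pl1.png

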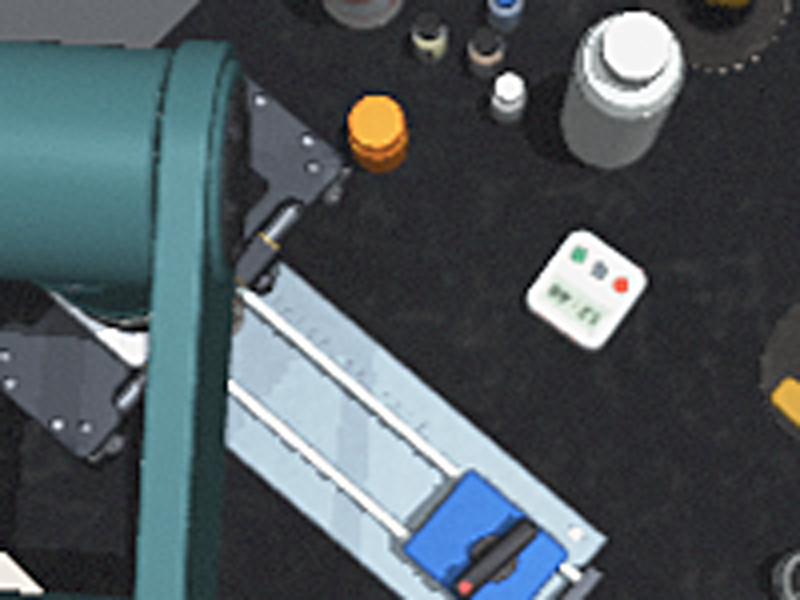

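```bash
python3 -m jog '[[[0,0,0],[-1,-2,35],1],[[0,0,0],[-1,-2,75],1],[[0,0,0],[-1,-2,105],1],[[0,0,0],[-1,-2,105],1],[[0,0,0],[-1,-2,105],1]]'|tr '\n' ' '
python3 -m jog '[[[0,0,0],[0,0,0],1],[[0,0,0],[0,0,0],1],[[0,0,0],[0,0,0],1]]'|tr '\n' ' '
python3 -c "
from h import *
o=robot.get_obs();print(wr(o['tool_pos']))
plan([(*rw(108,0),.050,-42)])
"
```

```text
time: 18.95 tool_pos: [0.596, 0.0056, 0.096] ee_rot: [3.141, 0.0, -0.736] wrist_force: [0.4, 0.1, -2.6] width: 0.0326 time: 19.25 tool_pos: [0.5974, 0.0063, 0.0977] ee_rot: [-3.139, -0.003, -0.735] wrist_force: [0.0, -0.5, -3.4] width: 0.0331 [111.8828601   -0.89146103]
[-0.1, -0.2, -0.1] [-1.0, 4.0, 47.7] [ 5.942e-01  4.100e-03  5.000e-02 -4.200e+01]
```

```bash
python3 -m jog '[[[0,0,0],[-1,3,10],1],[[0,0,0],[-1,3,20],1],[[0,0,0],[-1,3,30],1],[[0,0,0],[-1,3,38],1],[[0,0,0],[-1,3,43],1]]'|tr '\n' ' '
python3 -m jog '[[[0,0,0],[0,0,2],1],[[0,0,0],[0,0,4],1],[[0,0,0],[0,0,4],1]]'|tr '\n' ' '
python3 -c "
from h import *
o=robot.get_obs();print(wr(o['tool_pos']),o['tool_pos'],o['wrist_force'],o['wrist_torque'])
"
```

```text
time: 19.75 tool_pos: [0.5926, 0.0051, 0.0506] ee_rot: [3.14, 0.002, -0.735] wrist_force: [1.3, 0.3, -4.6] width: 0.0327 time: 20.05 tool_pos: [0.594, 0.0049, 0.049] ee_rot: [-3.141, -0.001, -0.735] wrist_force: [-0.3, -0.4, -3.8] width: 0.0327 [108.52823116   0.72864803] [0.59397807 0.00493975 0.04904444] [-0.30899226 -0.4309921  -3.8437195 ] [ 0.02428459 -0.015476    0.03834534]
```

```bash
python3 -m jog '[[[0,0,0],[0,0,1],1],[[0,0,0],[0,0,1],1]]'|tr '\n' ' '
python3 -m jog '[[[0,0,0],[0,0,1],1],[[0,0,0],[0,0,1],1]]'
```

```text
time: 20.25 tool_pos: [0.5941, 0.0049, 0.049] ee_rot: [-3.14, -0.002, -0.735] wrist_force: [-2.2, 0.3, 3.1] width: 0.0327 time: 20.45
tool_pos: [0.5942, 0.005, 0.0489]
ee_rot: [-3.14, -0.002, -0.735]
wrist_force: [-3.2, 0.4, 6.8]
width: 0.0331
```

```bash
python3 -m jog '[[[0,0,0],[0,0,-1],0.1],[[0,0,0],[0,0,-1],0.1],[[0,0,0],[0,0,-1],0.1],[[0,0,0],[0,0,-20],0.1],[[0,0,0],[0,0,-60],0.1]]'|tr '\n' ' '
python3 -m jog '[[[0,0,0],[0,0,-50],-0.4],[[0,0,0],[0,0,-95],-0.4],[[0,0,0],[9,45,-95],-0.4],[[0,0,0],[9,90,-95],-0.4],[[0,0,0],[9,135,-95],-0.4]]'|tr '\n' ' '
python3 jars.py b | grep -v 0.08
```

```text
time: 20.95 tool_pos: [0.5905, 0.0051, 0.1022] ee_rot: [3.136, 0.008, -0.735] wrist_force: [1.2, 0.5, -0.5] width: 0.0422 time: 21.45 tool_pos: [0.5091, -0.1023, 0.2016] ee_rot: [-3.142, -0.001, -0.734] wrist_force: [0.0, -0.6, -0.4] width: 0.0658 top [347 228] ztop 0.0661 top [ 0.4413 -0.338 ] [ 0.441  -0.3377] rack [-248.4 -114.9] rgb [70. 70. 71.]
top [347 256] ztop 0.0737 top [ 0.3744 -0.3384] [ 0.3736 -0.338 ] rack [-293.7  -65. ] rgb [58. 56. 55.]
top [263 283] ztop 0.0654 top [ 0.3192 -0.133 ] [ 0.3182 -0.1329] rack [-178.4  113.5] rgb [242. 240. 108.]
side [329 101] ztop 0.0645 top [ 0.3627 -0.4388] [ 0.363  -0.4367] rack [-374.2 -123.1] rgb [146. 150. 146.]
side [327 124] ztop 0.0714 top [ 0.3726 -0.3385] [ 0.3728 -0.337 ] rack [-293.6  -63.7] rgb [50. 47. 43.]
side [354 195] ztop 0.0637 top [ 0.3177 -0.1313] [ 0.3178 -0.1304] rack [-176.9  115.5] rgb [220. 214.   1.]
[ 0.50714534 -0.1045126   0.20163585] [ 3.13971146e+00 -8.85435719e-04 -7.40623829e-01]
```

```bash
python3 -c "
from h import *
plan([(.3732,-.3378,.20,-42),(.3732,-.3378,.038,-42)])
s=(.3732,-.3378,.038,-42)
plan([(.3732,-.3378,.20,-42),(*rw(70,0),.20,-42),(*rw(70,0),.049,-42)],s)"
```

```text
[0.1, -0.1, -0.4] [58.6, 262.6, 2.2] [  0.3732  -0.3378   0.2    -42.    ]
[0.0, 0.0, 0.0] [-0.0, -0.0, 162.0] [ 3.732e-01 -3.378e-01  3.800e-02 -4.200e+01]
[0.0, 0.0, 0.0] [0.0, 0.0, -162.0] [  0.3732  -0.3378   0.2    -42.    ]
[0.0, 0.0, 0.0] [-64.5, -363.9, -0.0] [ 5.687e-01 -2.420e-02  2.000e-01 -4.200e+01]
[0.0, 0.0, 0.0] [-0.0, -0.0, 151.0] [ 5.687e-01 -2.420e-02  4.900e-02 -4.200e+01]
```

View pics/b_side.png

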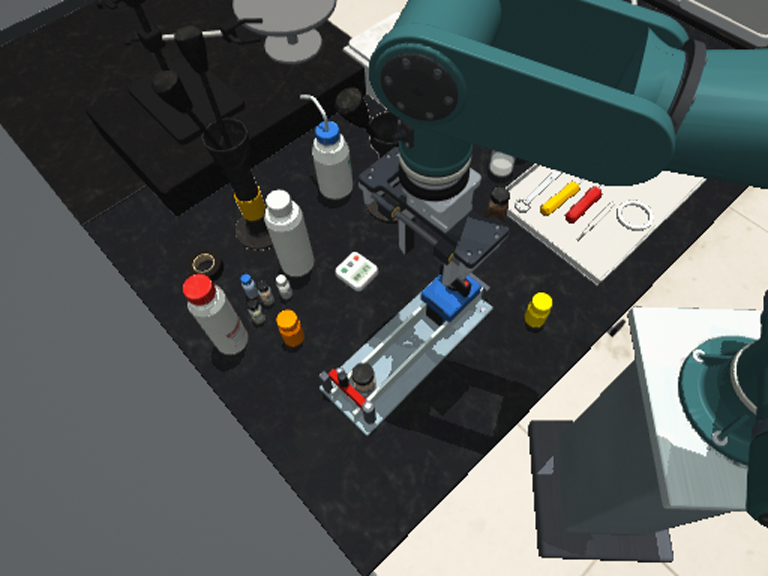

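The first jar stands upright behind the gate at (363,378). Second brown jar next.

```bash
python3 -m jog '[[[0,0,-0.4],[10,45,2],-0.4],[[0,0,-0.4],[20,90,2],-0.4],[[0,0,-0.4],[30,135,2],-0.4],[[0,0,-0.4],[40,180,2],-0.4],[[0,0,-0.4],[49,220,2],-0.4]]'|tr '\n' ' '
python3 -m jog '[[[0,0,0],[9.6,42.6,0],-0.4],[[0,0,0],[9.6,42.6,0],-0.4],[[0,0,0],[9.6,42.6,0],-0.4],[[0,0,0],[9.6,42.6,0],-0.4]]'
python3 -c "
from h import *
plan([(.3732,-.3378,.038,-42)])"
```

```text
time: 22.05 tool_pos: [0.398, -0.2987, 0.1994] ee_rot: [-3.141, -0.001, -0.728] wrist_force: [0.6, -0.4, -0.3] width: 0.066 time: 22.45
tool_pos: [0.3781, -0.3346, 0.1993]
ee_rot: [-3.141, 0.0, -0.727]
wrist_force: [-0.2, 0.1, -1.2]
width: 0.066
[-0.0, 0.0, 0.4] [-1.5, 5.8, 161.3] [ 3.732e-01 -3.378e-01  3.800e-02 -4.200e+01]
```

```bash
python3 -m jog '[[[0,0,0.4],[-1.5,5.8,40],-0.4],[[0,0,0.4],[-1.5,5.8,80],-0.4],[[0,0,0.4],[-1.5,5.8,100],-0.4],[[0,0,0.4],[-1.5,5.8,100],-0.4],[[0,0,0.4],[-1.5,5.8,100],-0.4]]'|tr '\n' ' '
python3 -m jog '[[[0,0,0],[0,0,0],-0.4],[[0,0,0],[0,0,0],-0.4],[[0,0,0],[0,0,0],-0.4]]'|tr '\n' ' '
python3 -c "
from h import *
plan([(.3732,-.3378,.038,-42)])"
```

```text
time: 22.95 tool_pos: [0.3733, -0.338, 0.1001] ee_rot: [-3.141, -0.001, -0.733] wrist_force: [-0.3, -0.0, 0.7] width: 0.0658 time: 23.25 tool_pos: [0.373, -0.3394, 0.101] ee_rot: [3.141, -0.003, -0.735] wrist_force: [-0.5, -0.3, -1.0] width: 0.0658 [0.0, -0.2, -0.1] [-1.1, -1.4, 63.0] [ 3.732e-01 -3.378e-01  3.800e-02 -4.200e+01]
```

```bash
python3 -m jog '[[[0,0,0],[-1,-1,20],-0.4],[[0,0,0],[-1,-1,40],-0.4],[[0,0,0],[-1,-1,62],-0.4],[[0,0,0],[-1,-1,62],-0.4],[[0,0,0],[-1,-1,62],-0.4]]'|tr '\n' ' '
python3 -m jog '[[[0,0,0],[0,0,0],1],[[0,0,0],[0,0,0],1],[[0,0,0],[0,0,0],1],[[0,0,0],[0,0,0],1],[[0,0,0],[0,0,0],1]]'|tr '\n' ' '
python3 -m jog '[[[0,0,0],[0,0,0],1],[[0,0,0],[0,0,0],1],[[0,0,0],[0,0,0],1],[[0,0,0],[0,0,0],1]]'
```

```text
time: 23.75 tool_pos: [0.3723, -0.3376, 0.038] ee_rot: [3.142, -0.0, -0.735] wrist_force: [0.5, -0.8, -0.1] width: 0.0657 time: 24.25 tool_pos: [0.3725, -0.3377, 0.038] ee_rot: [-3.142, -0.001, -0.735] wrist_force: [0.0, -0.1, 1.7] width: 0.0337 time: 24.65
tool_pos: [0.3725, -0.3377, 0.038]
ee_rot: [3.142, -0.001, -0.735]
wrist_force: [1.2, 0.1, 3.6]
width: 0.033
```

```bash
python3 -m jog '[[[0,0,0],[0,0,-25],1],[[0,0,0],[0,0,-60],1],[[0,0,0],[0,0,-100],1],[[0,0,0],[0,0,-140],1],[[0,0,0],[0,0,-162],1]]'|tr '\n' ' '
python3 -m jog '[[[0,0,0],[-4,-20,0],1],[[0,0,0],[-10,-55,0],1],[[0,0,0],[-17,-95,0],1],[[0,0,0],[-24,-135,0],1],[[0,0,0],[-31,-175,0],1]]'|tr '\n' ' '
python3 -m jog '[[[0,0,0],[-7,-40,0],1],[[0,0,0],[-14,-80,0],1],[[0,0,0],[-22,-120,0],1],[[0,0,0],[-28,-160,0],1],[[0,0,0],[-34,-189,0],1]]'|tr '\n' ' '
python3 -m jog '[[[0,0,0],[0,0,0],1],[[0,0,0],[0,0,0],1],[[0,0,0],[0,0,0],1],[[0,0,0],[0,0,0],1]]'
python3 -c "
from h import *
o=robot.get_obs();print(wr(o['tool_pos']))
plan([(*rw(70,.5),.097,-42)])
"
```

```text
time: 25.15 tool_pos: [0.3723, -0.3377, 0.2017] ee_rot: [3.141, -0.002, -0.735] wrist_force: [-0.1, -0.6, -2.5] width: 0.0336 time: 25.65 tool_pos: [0.466, -0.1851, 0.1975] ee_rot: [3.14, 0.004, -0.736] wrist_force: [0.3, 0.7, -2.8] width: 0.0334 time: 26.15 tool_pos: [0.5679, -0.0214, 0.197] ee_rot: [3.139, 0.004, -0.733] wrist_force: [-0.0, -1.5, -2.8] width: 0.0334 time: 26.55
tool_pos: [0.5674, -0.0248, 0.199]
ee_rot: [3.141, 0.001, -0.737]
wrist_force: [-0.2, -0.2, -3.5]
width: 0.0338
[68.63498214  0.53634143]
[0.1, 0.0, -0.2] [0.1, -1.5, 102.0] [ 5.684e-01 -2.380e-02  9.700e-02 -4.200e+01]
```

```bash
python3 -m jog '[[[0,0,0],[0,0,35],1],[[0,0,0],[0,0,75],1],[[0,0,0],[0,0,102],1],[[0,0,0],[0,0,102],1],[[0,0,0],[0,0,102],1]]'|tr '\n' ' '
python3 -m jog '[[[0,0,0],[0,0,0],1],[[0,0,0],[0,0,0],1],[[0,0,0],[0,0,0],1],[[0,0,0],[0,0,0],1]]'|tr '\n' ' '
python3 -c "
from h import *
o=robot.get_obs();print(wr(o['tool_pos']))
plan([(*rw(69,0.5),.048,-42)])
"
```

```text
time: 27.05 tool_pos: [0.568, -0.0245, 0.0979] ee_rot: [3.141, -0.0, -0.736] wrist_force: [0.6, 0.3, -2.2] width: 0.0334 time: 27.45 tool_pos: [0.5687, -0.0238, 0.0986] ee_rot: [-3.141, -0.002, -0.735] wrist_force: [-0.3, -0.0, -3.5] width: 0.0336 [70.19643164  0.27775788]
[-0.1, -0.1, -0.1] [-0.3, 1.2, 50.6] [ 5.677e-01 -2.460e-02  4.800e-02 -4.200e+01]
```

```bash
python3 -m jog '[[[0,0,0],[0,1,12],1],[[0,0,0],[0,1,24],1],[[0,0,0],[0,1,34],1],[[0,0,0],[0,1,42],1],[[0,0,0],[0,1,47],1]]'|tr '\n' ' '
python3 -m jog '[[[0,0,0],[0,0,1.5],1],[[0,0,0],[0,0,3],1],[[0,0,0],[0,0,3],1]]'|tr '\n' ' '
python3 -m jog '[[[0,0,0],[0,0,0.5],1],[[0,0,0],[0,0,0.5],1]]'
```

```text
time: 27.95 tool_pos: [0.5665, -0.0244, 0.0486] ee_rot: [3.14, 0.002, -0.735] wrist_force: [-0.2, 0.0, -2.9] width: 0.0334 time: 28.25 tool_pos: [0.5678, -0.0245, 0.0481] ee_rot: [-3.141, -0.001, -0.735] wrist_force: [-0.1, 0.8, -2.2] width: 0.034 time: 28.45
tool_pos: [0.568, -0.0244, 0.0481]
ee_rot: [-3.141, -0.001, -0.735]
wrist_force: [0.0, 2.0, 2.3]
width: 0.0339
```

```bash
python3 -m jog '[[[0,0,0],[0,0,-1],0.1],[[0,0,0],[0,0,-1],0.1],[[0,0,0],[0,0,-1],0.1],[[0,0,0],[0,0,-20],0.1],[[0,0,0],[0,0,-60],0.1]]'|tr '\n' ' '
python3 -m jog '[[[0,0,0],[0,0,-50],-0.4],[[0,0,0],[0,0,-95],-0.4],[[0,0,0],[9,45,-95],-0.4],[[0,0,0],[9,90,-95],-0.4],[[0,0,0],[9,135,-95],-0.4]]'|tr '\n' ' '
python3 jars.py c | grep -v 0.08; python3 -c "
from h import *
plan([(.4405,-.3375,.18,-100),(.4405,-.3375,.038,-100)])
s=(.4405,-.3375,.038,-100)
plan([(.4405,-.3375,.20,-100),(*rw(31,0),.20,-42)],s)"
```

```text
time: 28.95 tool_pos: [0.5646, -0.0243, 0.1033] ee_rot: [3.136, 0.007, -0.735] wrist_force: [0.9, -0.4, -0.6] width: 0.0423 time: 29.45 tool_pos: [0.483, -0.1318, 0.2026] ee_rot: [-3.141, -0.002, -0.734] wrist_force: [-0.1, -0.6, -0.7] width: 0.0653 top [347 228] ztop 0.0662 top [ 0.4413 -0.338 ] [ 0.4409 -0.3371] rack [-248.1 -114.4] rgb [70. 70. 71.]
top [261 283] ztop 0.0664 top [ 0.3191 -0.1285] [ 0.3191 -0.1283] rack [-174.4  115.8] rgb [222. 218.  91.]
side [334  98] ztop 0.069 top [ 0.35   -0.4408] [ 0.3487 -0.4381] rack [-384.8 -113.5] rgb [141. 144. 141.]
side [354 195] ztop 0.064 top [ 0.3176 -0.1313] [ 0.3176 -0.1303] rack [-176.9  115.6] rgb [220. 211.   1.]
[ 0.4810988  -0.13404813  0.20250321] [ 3.13973135e+00 -1.50860341e-03 -7.40934443e-01]
[0.1, -0.1, 57.5] [107.3, 177.5, 23.0] [   0.4405   -0.3375    0.18   -100.    ]
[0.0, 0.0, 0.0] [0.0, -0.0, 142.0] [ 4.405e-01 -3.375e-01  3.800e-02 -1.000e+02]
[0.0, 0.0, 0.0] [0.0, 0.0, -162.0] [   0.4405   -0.3375    0.2    -100.    ]
[-0.0, 0.0, -58.0] [-297.8, -51.2, -0.0] [  0.5426  -0.0532   0.2    -42.    ]
```

View pics/c_side.png

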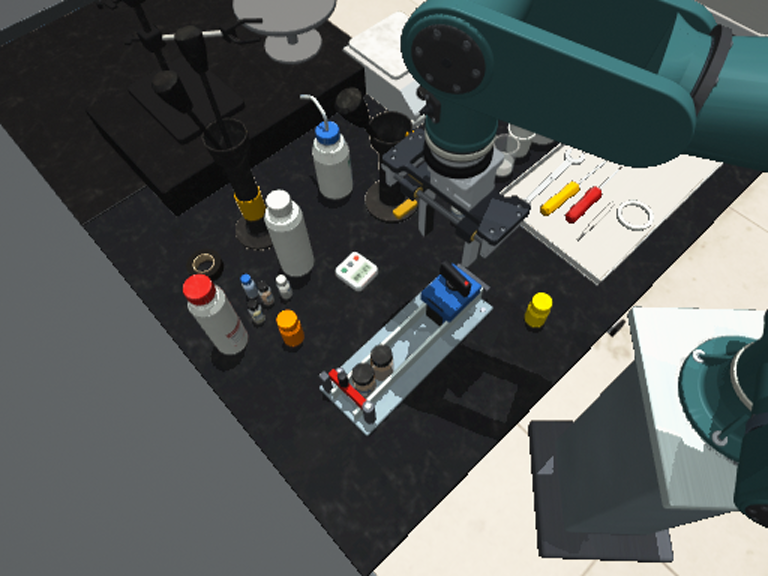

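Both brown jars stand upright in the channel at (363,378) and (382,358). White jar next, with the jaws turned away from the tool stand.

```bash
python3 -m jog '[[[0,0,8.3],[0,0,0],-0.4],[[0,0,16.6],[0,0,0],-0.4],[[0,0,25],[0,0,0],-0.4],[[0,0,33],[0,0,0],-0.4],[[0,0,41],[0,0,0],-0.4]]'|tr '\n' ' '
python3 -m jog '[[[0,0,8.3],[0,0,0],-0.4],[[0,0,16.5],[0,0,0],-0.4],[[0,0,16.5],[0,0,0],-0.4],[[0,0,16.5],[0,0,0],-0.4]]'|tr '\n' ' '
python3 -c "
from h import *
plan([(.4405,-.3375,.18,-100)])"
```

```text
time: 30.05 tool_pos: [0.4842, -0.1302, 0.202] ee_rot: [-3.141, 0.0, -1.456] wrist_force: [0.4, -0.4, 0.2] width: 0.0656 time: 30.45 tool_pos: [0.4839, -0.1303, 0.2019] ee_rot: [-3.141, 0.0, -1.735] wrist_force: [-0.8, -0.6, -1.3] width: 0.066 [-0.0, 0.0, 0.6] [211.5, 8.9, 21.9] [   0.4405   -0.3375    0.18   -100.    ]
```

```bash
python3 -m jog '[[[0,0,0.6],[45,2,0],-0.4],[[0,0,0.6],[90,4,10],-0.4],[[0,0,0.6],[135,6,15],-0.4],[[0,0,0.6],[180,8,22],-0.4],[[0,0,0.6],[211.5,9,22],-0.4]]'|tr '\n' ' '
python3 -m jog '[[[0,0,0],[0,0,40],-0.4],[[0,0,0],[0,0,70],-0.4],[[0,0,0],[0,0,80],-0.4],[[0,0,0],[0,0,80],-0.4],[[0,0,0],[0,0,80],-0.4]]'|tr '\n' ' '
python3 -m jog '[[[0,0,0],[0,0,0],-0.4],[[0,0,0],[0,0,0],-0.4],[[0,0,0],[0,0,0],-0.4]]'|tr '\n' ' '
python3 -c "
from h import *
plan([(.4405,-.3375,.037,-100)])"
```

```text
time: 30.95 tool_pos: [0.4382, -0.3398, 0.1786] ee_rot: [3.14, 0.001, -1.748] wrist_force: [0.2, 0.1, -1.0] width: 0.0659 time: 31.45 tool_pos: [0.4403, -0.3381, 0.1015] ee_rot: [-3.14, -0.001, -1.748] wrist_force: [0.9, -1.1, 0.4] width: 0.0657 time: 31.75 tool_pos: [0.44, -0.3381, 0.1014] ee_rot: [-3.14, -0.001, -1.749] wrist_force: [0.3, -0.1, -0.2] width: 0.0659 [-0.1, -0.1, -0.2] [-0.8, -0.3, 64.4] [ 4.405e-01 -3.375e-01  3.700e-02 -1.000e+02]
```

```bash
python3 -m jog '[[[0,0,0],[-1,0,20],-0.4],[[0,0,0],[-1,0,45],-0.4],[[0,0,0],[-1,0,64],-0.4],[[0,0,0],[-1,0,64],-0.4],[[0,0,0],[-1,0,64],-0.4]]'|tr '\n' ' '
python3 -m jog '[[[0,0,0],[0,0,0],1],[[0,0,0],[0,0,0],1],[[0,0,0],[0,0,0],1],[[0,0,0],[0,0,0],1],[[0,0,0],[0,0,0],1]]'|tr '\n' ' '
python3 -m jog '[[[0,0,0],[0,0,0],1],[[0,0,0],[0,0,0],1],[[0,0,0],[0,0,0],1],[[0,0,0],[0,0,0],1]]'
python3 -m jog '[[[0,0,0],[0,0,-25],1],[[0,0,0],[0,0,-60],1],[[0,0,0],[0,0,-100],1],[[0,0,0],[0,0,-140],1],[[0,0,0],[0,0,-162],1]]'|tr '\n' ' '
```

```text
time: 32.25 tool_pos: [0.4397, -0.3369, 0.0365] ee_rot: [-3.141, -0.0, -1.749] wrist_force: [0.4, -0.2, 0.0] width: 0.0657 time: 32.75 tool_pos: [0.4397, -0.3374, 0.0366] ee_rot: [-3.141, -0.002, -1.749] wrist_force: [-0.5, -0.6, 1.8] width: 0.0323 time: 33.15
tool_pos: [0.4397, -0.3374, 0.0366]
ee_rot: [-3.141, -0.001, -1.749]
wrist_force: [-1.4, -1.7, 2.0]
width: 0.0325
time: 33.65 tool_pos: [0.44, -0.3363, 0.2001] ee_rot: [-3.14, 0.0, -1.749] wrist_force: [1.0, -0.0, -3.0] width: 0.0321
```

```bash
python3 -m jog '[[[0,0,0],[-25,-4,0],1],[[0,0,0],[-60,-10,0],1],[[0,0,0],[-95,-16,0],1],[[0,0,0],[-130,-22,0],1],[[0,0,0],[-165,-28,0],1]]'|tr '\n' ' '
python3 -m jog '[[[0,0,0],[-35,-6,0],1],[[0,0,-7],[-70,-12,0],1],[[0,0,-15],[-105,-18,0],1],[[0,0,-23],[-133,-23,0],1],[[0,0,-31],[-133,-23,0],1]]'|tr '\n' ' '
python3 -m jog '[[[0,0,-8],[0,0,0],1],[[0,0,-16],[0,0,0],1],[[0,0,-24],[0,0,0],1],[[0,0,-27],[0,0,0],1],[[0,0,-27],[0,0,0],1]]'|tr '\n' ' '
python3 -m jog '[[[0,0,0],[0,0,0],1],[[0,0,0],[0,0,0],1],[[0,0,0],[0,0,0],1],[[0,0,0],[0,0,0],1]]'
python3 -c "
from h import *
o=robot.get_obs();print(wr(o['tool_pos']))
plan([(*rw(30.5,.5),.095,-42)])
"
```

```text
time: 34.15 tool_pos: [0.4956, -0.1768, 0.1956] ee_rot: [3.137, 0.003, -1.749] wrist_force: [0.5, 0.0, -3.8] width: 0.0323 time: 34.65 tool_pos: [0.5421, -0.0479, 0.1954] ee_rot: [3.139, 0.006, -1.197] wrist_force: [-0.2, -0.4, -2.2] width: 0.0324 time: 35.15 tool_pos: [0.5414, -0.0517, 0.1957] ee_rot: [3.14, 0.005, -0.737] wrist_force: [-0.6, 0.0, -2.4] width: 0.0322 time: 35.55
tool_pos: [0.5425, -0.0525, 0.1979]
ee_rot: [3.142, 0.0, -0.737]
wrist_force: [-0.3, -0.0, -3.2]
width: 0.0328
[31.41336491  0.57029447]
[0.0, 0.0, -0.2] [0.1, 0.9, 102.9] [  0.5419  -0.0532   0.095  -42.    ]
```

```bash
python3 -m jog '[[[0,0,0],[0,1,35],1],[[0,0,0],[0,1,75],1],[[0,0,0],[0,1,102],1],[[0,0,0],[0,1,102],1],[[0,0,0],[0,1,102],1]]'|tr '\n' ' '
python3 -m jog '[[[0,0,0],[0,0,0],1],[[0,0,0],[0,0,0],1],[[0,0,0],[0,0,0],1],[[0,0,0],[0,0,0],1]]'|tr '\n' ' '
python3 -c "
from h import *
o=robot.get_obs();print(wr(o['tool_pos']))
plan([(*rw(30.5,0.5),.0466,-42)])
"
```

```text
time: 36.05 tool_pos: [0.542, -0.0532, 0.0964] ee_rot: [3.142, 0.0, -0.737] wrist_force: [-0.1, -0.4, -3.1] width: 0.0321 time: 36.45 tool_pos: [0.5425, -0.0534, 0.0971] ee_rot: [-3.141, -0.002, -0.737] wrist_force: [0.3, -0.6, -3.5] width: 0.032 [ 3.07463060e+01 -1.13642397e-02]
[-0.1, -0.1, -0.2] [-0.6, 0.3, 50.5] [  0.5419  -0.0532   0.0466 -42.    ]
```

```bash
python3 -m jog '[[[0,0,0],[-0.4,0,12],1],[[0,0,0],[-0.4,0,24],1],[[0,0,0],[-0.4,0,34],1],[[0,0,0],[-0.4,0,42],1],[[0,0,0],[-0.4,0,47],1]]'|tr '\n' ' '
python3 -m jog '[[[0,0,0],[0,0,1.5],1],[[0,0,0],[0,0,3],1],[[0,0,0],[0,0,3],1]]'|tr '\n' ' '
python3 -m jog '[[[0,0,0],[0,0,0.5],1],[[0,0,0],[0,0,0.5],1]]'
```

```text
time: 36.95 tool_pos: [0.5407, -0.0528, 0.0472] ee_rot: [3.14, 0.002, -0.737] wrist_force: [0.0, -0.0, -2.8] width: 0.0324 time: 37.25 tool_pos: [0.542, -0.053, 0.0467] ee_rot: [-3.141, -0.001, -0.737] wrist_force: [-0.8, -0.6, -2.0] width: 0.0323 time: 37.45
tool_pos: [0.5421, -0.053, 0.0466]
ee_rot: [-3.141, -0.001, -0.737]
wrist_force: [-1.7, 0.5, 2.8]
width: 0.0325
```

```bash
python3 -m jog '[[[0,0,0],[0,0,-1],0.1],[[0,0,0],[0,0,-1],0.1],[[0,0,0],[0,0,-1],0.1],[[0,0,0],[0,0,-20],0.1],[[0,0,0],[0,0,-60],0.1]]'|tr '\n' ' '
python3 -m jog '[[[0,0,0],[0,0,-50],0.1],[[0,0,0],[0,0,-95],0.1],[[0,0,0],[0,45,-95],0.1],[[0,0,0],[0,90,-95],0.1],[[0,0,0],[0,125,-95],0.1]]'|tr '\n' ' '
python3 -m jog '[[[0,0,-8.3],[0,0,0],0.1],[[0,0,-16.6],[0,0,0],0.1],[[0,0,-25],[0,0,0],0.1],[[0,0,-33.3],[0,0,0],0.1],[[0,0,-41.5],[0,0,0],0.1]]'|tr '\n' ' '
python3 -m jog '[[[0,0,-8.3],[0,0,0],0.1],[[0,0,-16.6],[0,0,0],0.1],[[0,0,-25],[0,0,0],0.1],[[0,0,-33.3],[0,0,0],0.1],[[0,0,-41.5],[0,0,0],0.1]]'|tr '\n' ' '
python3 -m jog '[[[0,0,0],[0,0,0],0.1],[[0,0,0],[0,0,0],0.1],[[0,0,0],[0,0,0],0.1]]'
python3 - <<'E'
from h import *
plan([(.4573,-.1463,.14,41.1)])
im,P=cloud("side"); save(im,"d.png",(200,170,350,300),5)
r=wr(P)
m=(abs(r[...,1])<22)&(r[...,0]>0)&(r[...,0]<128)&(P[...,2]>.055)&(P[...,2]<.09)
l,k=cv2.connectedComponents(m.astype(np.uint8))
for lo in range(0,128,8):
    s=m&(r[...,0]>=lo)&(r[...,0]<lo+8)
    if s.sum(): print(lo,s.sum(),r[s].mean(0).round(1),(np.percentile(P[s][:,2],95)*1000).round(1))
E
```

```text
time: 37.95 tool_pos: [0.5388, -0.0525, 0.1019] ee_rot: [3.137, 0.008, -0.737] wrist_force: [0.5, -0.2, -0.1] width: 0.0424 time: 38.45 tool_pos: [0.4567, -0.1468, 0.2011] ee_rot: [3.141, -0.002, -0.737] wrist_force: [0.3, 0.3, 0.7] width: 0.0424 time: 38.95 tool_pos: [0.4577, -0.1457, 0.2005] ee_rot: [3.141, -0.001, -0.007] wrist_force: [0.3, -0.4, -0.5] width: 0.0423 time: 39.45 tool_pos: [0.4577, -0.1457, 0.2004] ee_rot: [3.141, -0.0, 0.718] wrist_force: [-0.5, 0.3, -0.1] width: 0.0423 time: 39.75
tool_pos: [0.4577, -0.1456, 0.2005]
ee_rot: [3.141, -0.0, 0.71]
wrist_force: [0.8, -0.1, 0.1]
width: 0.0419
[0.0, -0.0, -0.4] [-0.7, 0.3, 60.5] [ 0.4573 -0.1463  0.14   41.1   ]
8 1 [15.8  6.5] 67.9
16 33 [20.6  1.1] 73.9
24 49 [28.1  0.4] 73.4
32 48 [36.1  1.8] 73.9
40 38 [43.4  1.9] 72.8
48 9 [54.4 -0.8] 80.3
56 45 [60.   2.5] 81.2
64 62 [68.   3.5] 81.6
72 57 [75.9  3.5] 81.1
80 38 [82.2  1.5] 80.8
88 13 [94.2  2.2] 80.6
96 51 [100.2   3.1] 81.5
104 62 [108.    4.7] 81.4
112 57 [115.7   3.8] 80.7
120 28 [121.6   2. ] 81.0
```

View pics/d.png

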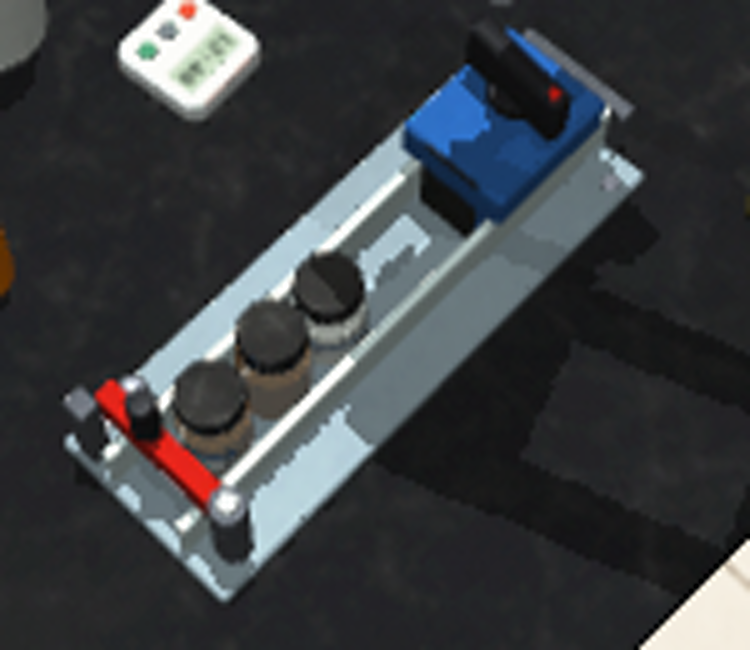

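All three jars stand in the channel at (212,400), (272,340) and (328,295), with the stop fully back. Next: grip the bar.

```bash
python3 -m jog '[[[0,0,-0.4],[-0.7,0.3,40],0.1],[[0,0,-0.4],[-0.7,0.3,75],0.1],[[0,0,-0.4],[-0.7,0.3,95],0.1],[[0,0,-0.4],[-0.7,0.3,103],0.1],[[0,0,-0.4],[-0.7,0.3,103],0.1]]'|tr '\n' ' '
python3 -m jog '[[[0,0,0],[0,0,0],0.1],[[0,0,0],[0,0,0],0.1],[[0,0,0],[0,0,0],0.1]]'|tr '\n' ' '
python3 -m jog '[[[0,0,0],[0,0,0],1],[[0,0,0],[0,0,0],1],[[0,0,0],[0,0,0],1],[[0,0,0],[0,0,0],1],[[0,0,0],[0,0,0],1]]'
python3 -c "
from h import *
o=robot.get_obs();print(wr(o['tool_pos']))
p=o['tool_pos'];y=np.degrees(o['ee_rot'][2])
plan([(*(p[:2]+.05*U),p[2],y)])"
```

```text
time: 40.3 tool_pos: [0.4566, -0.146, 0.0965] ee_rot: [-3.14, 0.001, 0.718] wrist_force: [0.1, 0.8, -0.5] width: 0.042 time: 40.6 tool_pos: [0.4582, -0.1466, 0.099] ee_rot: [3.139, -0.001, 0.719] wrist_force: [-0.2, -0.1, 0.2] width: 0.0424 time: 41.1
tool_pos: [0.4574, -0.1461, 0.0975]
ee_rot: [3.142, -0.0, 0.719]
wrist_force: [0.7, 0.4, 0.6]
width: 0.0138
[-95.13109773   1.14033833]
[0.0, -0.0, -0.0] [49.6, -5.9, 0.0] [ 0.4909 -0.109   0.0975 41.1821]
```

```bash
python3 -m jog '[[[0,0,0],[8,-0.9,0],1],[[0,0,0],[20,-2.4,0],1],[[0,0,0],[32,-3.8,0],1],[[0,0,0],[44,-5.2,0],1],[[0,0,0],[52,-6.2,0],1]]'|tr '\n' ' '
python3 -m jog '[[[0,0,0],[4,-0.5,0],1],[[0,0,0],[8,-1,0],1],[[0,0,0],[11,-1.3,0],1],[[0,0,0],[14,-1.7,0],1],[[0,0,0],[16,-1.9,0],1]]'|tr '\n' ' '
python3 -m jog '[[[0,0,0],[1,-0.1,0],1],[[0,0,0],[2,-0.2,0],1],[[0,0,0],[3,-0.3,0],1],[[0,0,0],[4,-0.4,0],1]]'|tr '\n' ' '
python3 -c "
from h import *
o=robot.get_obs();print(wr(o['tool_pos']),o['wrist_force'][:2]@U)"
```

```text
time: 41.6 tool_pos: [0.4933, -0.1062, 0.0975] ee_rot: [3.141, -0.0, 0.72] wrist_force: [-1.1, -0.4, -0.1] width: 0.0138 time: 42.1 tool_pos: [0.5026, -0.096, 0.0975] ee_rot: [3.142, 0.002, 0.718] wrist_force: [-4.2, -3.3, 2.3] width: 0.0137 time: 42.5 tool_pos: [0.505, -0.0933, 0.0975] ee_rot: [-3.141, 0.002, 0.718] wrist_force: [-5.0, -4.4, 3.0] width: 0.0138 [-24.04695148   1.13349955] -6.652788425126589
```

```bash
python3 -m jog '[[[0,0,0],[1,-0.1,0],1],[[0,0,0],[2,-0.2,0],1],[[0,0,0],[2,-0.2,0],1]]'|tr '\n' ' '
python3 -m jog '[[[0,0,0],[1,-0.1,0],1],[[0,0,0],[2,-0.2,0],1],[[0,0,0],[2,-0.2,0],1]]'|tr '\n' ' '
python3 -m jog '[[[0,0,0],[1,-0.1,0],1],[[0,0,0],[2,-0.2,0],1],[[0,0,0],[2,-0.2,0],1]]'|tr '\n' ' '
python3 -c "
from h import *
o=robot.get_obs();print(wr(o['tool_pos']),o['wrist_force'][:2]@U)"
```

```text
time: 42.8 tool_pos: [0.506, -0.0922, 0.0975] ee_rot: [-3.141, 0.003, 0.718] wrist_force: [-5.9, -4.6, 3.2] width: 0.0137 time: 43.1 tool_pos: [0.5074, -0.0906, 0.0975] ee_rot: [-3.141, 0.003, 0.718] wrist_force: [-4.9, -3.8, 3.5] width: 0.0136 time: 43.4 tool_pos: [0.5087, -0.0892, 0.0975] ee_rot: [-3.141, 0.004, 0.718] wrist_force: [-5.4, -5.3, 2.6] width: 0.0138 [-18.53624346   1.13592081] -7.511494517079148
```

```bash
python3 -m jog '[[[0,0,0],[1,-0.1,0],1],[[0,0,0],[2,-0.2,0],1],[[0,0,0],[2,-0.2,0],1]]'|tr '\n' ' '
python3 -m jog '[[[0,0,0],[1,-0.1,0],1],[[0,0,0],[2,-0.2,0],1],[[0,0,0],[2,-0.2,0],1]]'|tr '\n' ' '
python3 - <<'E'
from h import *
o=robot.get_obs();print(wr(o['tool_pos']),o['wrist_force'][:2]@U)
for n in("side","top"):
    im,P=cloud(n); save(im,f"e_{n}.png",(180,150,350,300),4)
E
```

```text
time: 43.7 tool_pos: [0.5089, -0.0889, 0.0975] ee_rot: [-3.141, 0.007, 0.718] wrist_force: [-9.5, -8.7, 4.2] width: 0.0138 time: 44.0 tool_pos: [0.5091, -0.0887, 0.0975] ee_rot: [-3.141, 0.011, 0.717] wrist_force: [-11.7, -10.1, 5.8] width: 0.0135 [-17.80508316   1.1252454 ] -15.312306589800984
```

View pics/e_side.png

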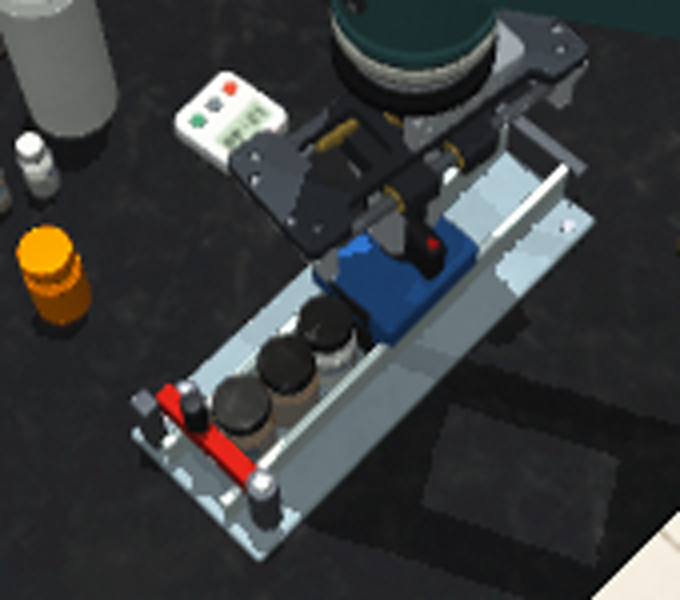

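The row is packed: the jars touch at (243,400), (287,365) and (328,328), and the stop stalled at 15 N. Tighten under that preload.

```bash
python3 -m jog '[[[0,0,8],[0,0,0],1],[[0,0,16],[0,0,0],1],[[0,0,24],[0,0,0],1],[[0,0,32],[0,0,0],1],[[0,0,40],[0,0,0],1]]'|tr '\n' ' '
python3 -m jog '[[[0,0,8],[0,0,0],1],[[0,0,16],[0,0,0],1],[[0,0,24],[0,0,0],1],[[0,0,32],[0,0,0],1],[[0,0,40],[0,0,0],1]]'|tr '\n' ' '
python3 -m jog '[[[0,0,1.5],[0,0,0],1],[[0,0,3],[0,0,0],1],[[0,0,3],[0,0,0],1]]'|tr '\n' ' '
python3 -c "
from h import *
o=robot.get_obs();print(wr(o['tool_pos']),o['wrist_force'][:2]@U,o['wrist_torque'],np.degrees(o['ee_rot'][2]))"
```

```text
time: 44.6 tool_pos: [0.5097, -0.0885, 0.0975] ee_rot: [3.135, 0.007, 0.013] wrist_force: [-9.2, -8.3, 5.4] width: 0.0136 time: 45.1 tool_pos: [0.5102, -0.0886, 0.0976] ee_rot: [3.133, -0.0, -0.684] wrist_force: [-8.3, -10.2, 4.0] width: 0.0135 time: 45.4 tool_pos: [0.5103, -0.0887, 0.0976] ee_rot: [3.133, -0.001, -0.732] wrist_force: [-9.0, -10.2, 5.0] width: 0.0136 [-17.04233867   0.26229818] -13.592941229245092 [-1.69842646  1.41995797  0.18451867] -41.91675136123685
```

```bash
python3 -m jog '[[[0,0,1.5],[0,0,0],1],[[0,0,3],[0,0,0],1],[[0,0,3],[0,0,0],1]]'|tr '\n' ' '
python3 -c "
from h import *
o=robot.get_obs();print(wr(o['tool_pos']),o['wrist_force'][:2]@U,o['wrist_torque'],np.degrees(o['ee_rot'][2]))"
```

```text
time: 45.7 tool_pos: [0.5104, -0.0886, 0.0975] ee_rot: [3.133, -0.001, -0.783] wrist_force: [-7.8, -9.9, 3.4] width: 0.014 [-16.9137203    0.28612016] -12.561971872600472 [-1.76957286  1.43529855  0.52825912] -44.852400067315344
```

```bash
python3 -m jog '[[[0,0,-1.5],[0,1.5,0],1],[[0,0,-3],[0,3,0],1],[[0,0,-3],[0,3,0],1]]'|tr '\n' ' '
python3 -c "
from h import *
o=robot.get_obs();print(wr(o['tool_pos']),o['wrist_force'],o['wrist_torque'])"
python3 -m jog '[[[0,0,0],[0,0,0],0.2],[[0,0,0],[0,0,0],0.2],[[0,0,0],[0,0,0],0.2],[[0,0,0],[0,0,-30],0.2],[[0,0,0],[0,0,-70],0.2]]'|tr '\n' ' '
python3 -m jog '[[[0,0,0],[0,0,-50],0.2],[[0,0,0],[0,45,-80],0.2],[[0,0,0],[0,90,-80],0.2],[[0,0,0],[0,130,-80],0.2],[[0,0,0],[0,170,-80],0.2]]'|tr '\n' ' '
python3 - <<'E'
from h import *
im,P=cloud("side"); save(im,"f_side.png",(180,150,350,300),4); save(im,"f_full.png",s=1.5)
im,P=cloud("top"); save(im,"f_top.png",(160,130,330,280),4)
r=wr(P);m=(abs(r[...,1])<45)&(abs(P[...,2]-.115)<.005)&(abs(r[...,0])<80)
print(cv2.minAreaRect((P[m][:,:2]*1000).astype(np.float32)))
E
```

```text
time: 46.0 tool_pos: [0.5102, -0.0888, 0.0976] ee_rot: [3.139, -0.001, -0.73] wrist_force: [-2.5, -5.0, 1.8] width: 0.014 [-17.19026716   0.28403975] [-2.50686103 -4.96123375  1.79710007] [-0.91242226  0.50384748  0.00379497]
time: 46.5 tool_pos: [0.509, -0.0862, 0.1653] ee_rot: [3.139, 0.006, -0.729] wrist_force: [0.2, -0.7, 1.1] width: 0.0376 time: 47.0 tool_pos: [0.3967, -0.2146, 0.248] ee_rot: [-3.141, -0.002, -0.729] wrist_force: [-0.6, -0.2, 0.3] width: 0.0374 ((510.1923828125, -89.48635864257812), (58.14943313598633, 13.792861938476562), 48.84725570678711)
```

View pics/f_side.png

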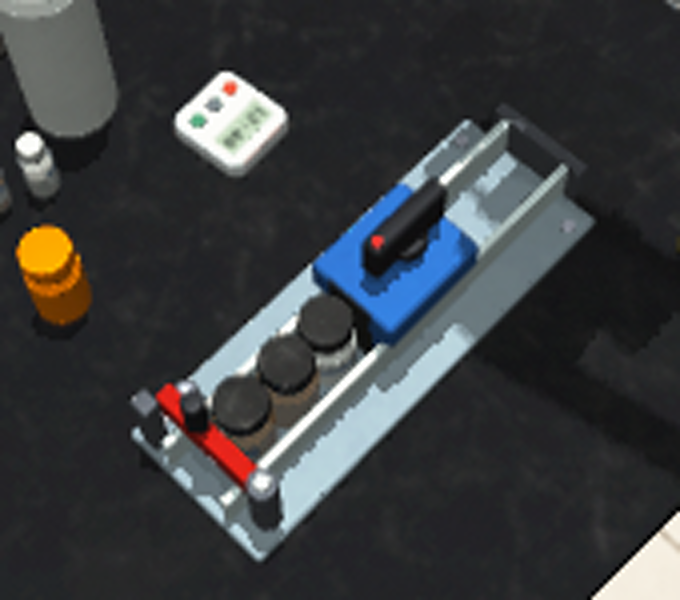

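View pics/f_top.png

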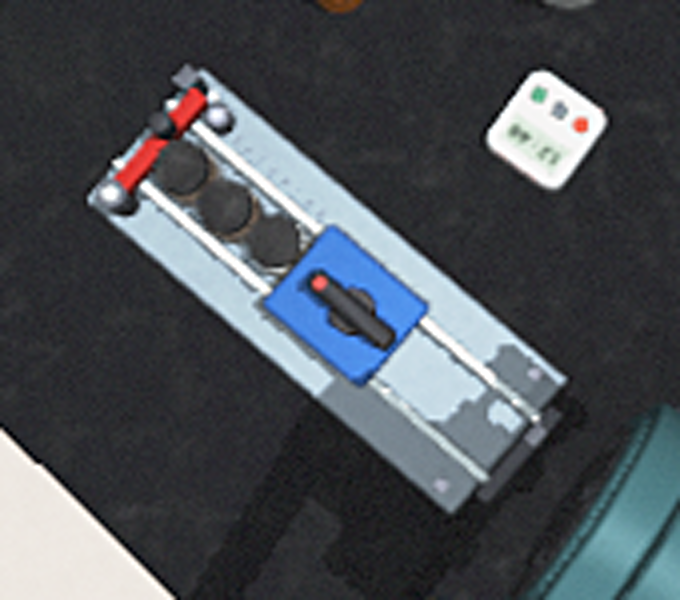

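Run:
```python
from h import *
from bench import close_job
im,P=cloud("side");r=wr(P)
for n,k in(("gate",(im[...,0]>120)&(im[...,1]<60)&(abs(P[...,2]-.067)<.006)&(abs(r[...,0]-130)<40)),("blue",(im[...,2]>120)&(im[...,0]<80)&(abs(P[...,2]-.075)<.005)&(abs(r[...,0])<90))):
    k=k&(abs(r[...,1])<60); print(n,np.percentile(r[k],[1,99],axis=0).round(1))
print(close_job())
```

```text
gate [[130.3 -38.7]
 [141.5  30.6]]
blue [[-47.7 -30.2]
 [ 25.   31.1]]
the job is handed in; nothing more can be done
None
```

The clamp rack is set as asked, and I handed the job in after about 47 s of robot time. No verdict was reported.

**What I did**
- Swung the gate across the channel until it snapped home.
- Loosened the knob to its end stop and slid the stop fully back.
- Stood the three jars on the bench (two brown, one white) upright in the channel. I saw no cream-capped jar on the bench.
- Pushed the stop up until the row stalled at about 15 N, then turned the knob clockwise to its end stop while holding that push.

**Last checks**
- **Gate:** it lies square across the channel at rack x 130–142 mm.
- **Knob:** the bar sits at about 1.43 of 1.45, which is tight.
- **Jars:** all three are upright, with no visible gaps.
- **Other objects:** I did not re-measure them at the end. The orange jar and timer look unmoved in the last pictures.

**What did not match**
- My estimate of the gate-to-stop distance was about 102 mm, where three jars in a straight line would need 105 mm. I put this down to the jars standing slightly staggered plus calibration error. The firm stall says the row is tight.
- My first grip on the knob closed on its hub instead of the bar. I let go and re-gripped higher, with no visible effect.

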